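Hang the latched cup on the accessory rack

ROBOT

A 6-joint arm with a two-finger parallel gripper is mounted at the origin on the work surface. World frame = base frame: x ahead of the robot, y to its left, z up, the work surface at z = 0. Lengths are in mm, angles in rad, forces in N, time in s.
With the tool pointing down it reaches from about 275 to 750 mm from the base axis. Payload 10.2 kg.
Tool frame: the origin (TCP) lies midway between the tips of the shut fingers; the grasp point (between the pads) lies 19 mm behind it; y points along the fingers, z is the direction in which the jaws open and shut, and the axes are right-handed (so a half turn about y gives the same grasp; the last joint's range is limited). The gripper opens to 85 mm and grips with 20 to 120 N. Pads are 22 mm wide; open, the fingers measure 114 mm over their backs; the gripper's body (76 mm by 85 mm) begins 54 mm behind the grasp point. The pads swing forward as they close: fully open they stand 13 mm farther back than shut.
Start: joints at [1.002, 0.313, 1.498, -0, 1.331, -0.223], TCP at [177.961, 493.924, 199.994] pointing down, gripper open.
Joint ranges: [-2.94, 2.94], [-0.97, 2.17], [0.19, 2.56], [-1.23, 4.37], [0.02, 3.11], [-2.88, 2.88]. Speed limits (rad/s): [2.39, 2.39, 3.01, 3.14, 3.14, 3.14].

INTERFACE

Orientations are given as a unit quaternion [w, x, y, z].
In Python, from rig import ctrl gives the robot as it stands.
- The arm moves only by the shell command python3 -m inch 'ROWS' [OPENING] [FORCE]. ROWS is JSON, one flat list of numbers, 6 for each row, row after row: the shift along the tool's x, y, z in cm, then the turn, a rotation vector about the tool's x, y, z in rad. A call has 1 to 8 rows; each row is the pose to reach, as a shift and turn from the pose commanded when the call began, along the tool's axes at that moment; what a row does not reach only later rows make up. A row lasts 1/12 s, in which the tool goes at most 41.7 mm and 7.16 degrees, less where a joint would pass 70% of its speed; a pose out of reach is approached as far as the arm can. A call with a gripper value outside its range is refused whole. OPENING is the gripper command: -1 is fully open, 1 is shut, values between are in proportion, set as the call begins (- or left out, the last holds). The fingers move at their own pace and stop on an object; FORCE is the grip in N (left out, the last holds). Time passes only in rows, so rows that repeat a pose let the fingers close. It gives the time, the measured TCP pose, the force and the opening at its end, in the units of the state.
- ctrl.sense(): the state, without advancing time (a new reading comes with each control period).
- ctrl.capture(name): name is "side" or "top" or "wrist"; returns the picture (400x640x3 uint8, red, green, blue); there is no depth.
- ctrl.get_calibration(name): a dict with "fx", "fy", "cx", "cy" (pixels), "world_to_cam" (4x4, takes a point from world to camera coordinates). Camera axes: x right, y down, z forward; pixel columns grow to the right and rows downward; lengths in mm; the calibration is good to about 2 mm. The wrist camera is an equidistant fisheye: a pixel r from the principal point sees the ray r / f radians off the axis. A picture is of the moment at which its call begins: read the wrist's pose just before it. get_calibration takes no time and is no camera call; for the wrist camera it gives the pose at the moment of the call.
- ctrl.finish_job(): hands the job in, once; it reports no verdict.
Trained networks look in the newest picture that a camera, given by its name, has taken for a name from the list of things; names that differ only in an ending like _2 or _b are one class to them, and where a whole thing is asked for, a point or a joint stands for the part that bears it (a point fixed in the world has none). Each returns a list of dicts, best first, with "score" (0 to 1); they miss things now and then, are a little off and sometimes report something else, mostly with a low value. They report only what shows in the picture. A call takes as long as a camera call. They do not tell look-alikes from the thing itself.
- ctrl.search_frame(thing, camera): "uv" ([column, row] in pixels, amid what is visible of it).
The state is a dict: "time_s": time; "joints": joint angles; "dq": joint speeds; "tau": joint torques, N m; "eef_pos": TCP position; "ee_rot": TCP orientation; "force": force on the tool from outside, world axes, zero at the start; "wrist_torque": the same for the moment, N m; "grip_width": opening from 0.0 (shut) to 1.0 (fully open).
Only numpy, scipy, OpenCV 4.12 (cv2) and the standard library are available. Lean on these libraries where they do the work, as an engineer would, in place of code of your own. Each camera call takes 0.05 s, during which the arm holds its last target.

TASK

Hang the empty grey cup on the upper bar of the two-bar rack, near the middle: press its hook gently straight down over the bar until the sprung latch has snapped shut underneath and the bar is fully home in the hook. Then give the cup a firm but gentle tug straight up, so that the bar pulls against the shut latch and proves that it holds, lower it again and leave the cup hanging upright from the bar. Leave everything else on the shelf where it is.

Things in the scene. Friction and masses are not known exactly. Their poses are not given: they have to be found in the camera images.
- caddy: Hang-up cup, loose, about 0.2 kg: open grey plastic box 56 (x) x 80 (y) x 70 mm tall, an aluminium strap 24.5 mm wide up its back ending in a hook that opens downward. Origin: centre of the underside; z up, +x the back, the hook's side. Starts upright on the shelf left or right of the rack, +x within 30 degrees of straight ahead. Hung, its strap is on the robot's side of the bar.
- thumb_tab (a point): Grip point on the black thumb tab on top of the hook: 144 mm above the cup's underside, 40.5 mm behind its centre; axes as the cup's. The tab is an upright block 12 (x) x 22 mm (y), from z = 121 mm (the hook's crown, 25 mm long in x, which would stop fingertips) to 155.5 mm.
- hook_seat (a point): Where the bar's centre lies in the hook when fully home: 109.5 mm above the cup's underside, 40.5 mm behind its centre; axes as the cup's, the bar runs along y. A hard, rounded seat. With the latch shut the bar has 16 mm of play below this point before it rests on the latch. The hook is light: keep presses and pulls on the rack below 22 N (over 25 N is damage).
- hook_mouth (a point): Middle of the hook's mouth, at the latch's height (85.5 mm above the cup's underside, 24 mm below hook_seat); axes as the cup's. The mouth is 17 mm wide in x for the 12 mm bar: flat strap at x = -8.5 mm (it runs on down the cup's back), nose at +8.5 mm. The nose is straight down to 4.5 mm below this point, then flares outward, ending 16 mm below it at x = +18 mm.
- latch (a joint): Angle of the sprung steel latch across the mouth, hinged in the strap: 0 is shut (level, on its stop, cannot swing down), 1.45 rad swung up against the strap. The bar meets it when 31 mm below hook_seat and lifts it with about 4 N, rising to about 9 N; only when the bar's centre is within about 4 mm of hook_seat does it come free and snap shut below the bar.
- rack: Two-bar accessory rack, fixed: 12 mm steel bars along its y, 75 mm apart, one above the other, between 14 mm posts at y = +160 and -160 mm. The posts telescope: the upper bar is about 185 to 220 mm above the shelf, the posts end 33 mm above it. Wooden feet 130 mm long in x. Origin: same as bar_mid; x points away from the robot within 15 degrees. A hung cup leans its back on the lower bar, about 3 degrees off upright.
- bar_mid (a point): Middle of the upper bar as set by its posts; axes as the rack's, the bar runs along y. Good in x and y, but not in height: the bar is clamped fast in upright slots and its centre line may lie up to 4 mm above or below this point, so its true height must be felt. Near the middle means within 60 mm of this point along the bar.
- pump: Bystander, not to be moved: pump dispenser bottle, frosted plastic, 64 mm across, 170 mm tall. Origin: centre of its underside.
- case: Bystander, not to be moved: travel case, black silicone, rounded box 62 x 150 x 46 mm. Origin: centre of its underside.
- comb: Bystander, not to be moved: bamboo comb, 35 x 170 x 7 mm, lying flat between the rack's feet. Origin: centre of its underside.
- canister: Bystander, not to be moved: aluminium deodorant canister, 45 mm across, 147 mm tall. Origin: centre of its underside.
- bowl: Bystander, not to be moved: round ceramic trinket bowl, 92 mm across, 34 mm tall. Origin: centre of its underside.
- jar: Bystander, not to be moved: small amber cream jar, 44 mm across, 38 mm tall, standing between the rack's feet. Origin: centre of its underside.
- tin: Bystander, not to be moved: flat round metal balm tin, 62 mm across, 22 mm tall. Origin: centre of its underside.
There are look-alikes about, which are no part of the job. Leave any orange or red look-alike of the caddy alone.

How it is judged (in metres and radians):
On the way, in this order (a step that is already met when the one before it is completed fails the run):
1. the hook is pressed home on the bar (more than 2 N on the seat) with the latch snapped shut below the bar (value of joint latch below 0.12 rad and x of bar_mid in the frame of hook_seat between -0.012 and 0.012 m and z of bar_mid in the frame of hook_seat between -0.008 and 0.006 m and y of bar_mid in the frame of hook_seat between -0.06 and 0.06 m and contact force between caddy and rack above 2 N), for 0.1 s.
2. the cup is tugged up: the bar pulls on the shut latch with more than 2 N (value of joint latch below 0.25 rad and contact force between caddy and rack above 2 N and x of bar_mid in the frame of hook_seat between -0.012 and 0.012 m and z of bar_mid in the frame of hook_seat between -0.024 and -0.01 m), for 0.1 s.
At the end, for the whole second after the job is handed in: The cup hangs at rest and released on the upper bar: bar_mid within 12 mm front to back and 8 mm in height of hook_seat, within 60 mm of the bar's middle, latch shut (below 0.12 rad), cup upright within 0.15 rad (value of joint latch below 0.12 rad and x of bar_mid in the frame of hook_seat between -0.012 and 0.012 m and z of bar_mid in the frame of hook_seat between -0.008 and 0.006 m and y of bar_mid in the frame of hook_seat between -0.06 and 0.06 m and angle between caddy's own z axis and vertical below 0.15 rad and linear speed of caddy below 0.02 m/s); the robot touches nothing.
It fails at once if the cup is pressed or pulled on the rack with more than 25 N (contact force between caddy and rack above 25 N).
It fails at once if another thing on the shelf is shifted by more than 25 mm (distance of any of pump, case, comb, canister, bowl, jar, tin from where it was at the start of the episode above 0.025 m).
It also fails if it takes over 69 s, if anything falls off the work surface, if the arm or the gripper's body presses on something with over 40 N, if the wrist force passes 120 N, or if a joint passes its speed limit or range.

## Working session

There is one attempt and no reset: what is moved stays moved. The work goes in short steps, Python scripts to look and compute and a shell command to move; the robot and the scene stay as the last step left them, time stands still between calls to the robot, and variables do not carry over. Pictures are saved under pics/ and viewed, and the job is handed in when it is done.

```bash
ls; mkdir -p pics
cat > h.py <<'E'
import numpy as np, cv2, json
from rig import ctrl
from scipy.spatial.transform import Rotation as R
def snap(cam,fn):
    cal=ctrl.get_calibration(cam)
    im=ctrl.capture(cam)
    cv2.imwrite(f'pics/{fn}.png',cv2.cvtColor(im,cv2.COLOR_RGB2BGR))
    np.savez(f'pics/{fn}.npz',**{k:np.array(v) for k,v in cal.items()})
    return im,cal
def load(fn): return dict(np.load(f'pics/{fn}.npz'))
def ray(cal,uv,wrist=False):
    T=np.array(cal['world_to_cam']);Rm=T[:3,:3];o=-Rm.T@T[:3,3]
    x=(uv[0]-cal['cx'])/cal['fx'];y=(uv[1]-cal['cy'])/cal['fy']
    if wrist:
        r=np.hypot(x,y);d=np.array([np.sin(r)*x/r,np.sin(r)*y/r,np.cos(r)]) if r>1e-9 else np.array([0,0,1.])
    else: d=np.array([x,y,1.])
    d=Rm.T@d
    return o,d/np.linalg.norm(d)
def proj(cal,p,wrist=False):
    T=np.array(cal['world_to_cam']);c=T[:3,:3]@np.array(p)+T[:3,3]
    if wrist:
        r=np.hypot(c[0],c[1]);th=np.arctan2(r,c[2]);s=th/max(r,1e-9)
        return np.array([cal['cx']+cal['fx']*s*c[0],cal['cy']+cal['fy']*s*c[1]])
    return np.array([cal['cx']+cal['fx']*c[0]/c[2],cal['cy']+cal['fy']*c[1]/c[2]])
def tri(rays):
    A=np.zeros((3,3));b=np.zeros(3)
    for o,d in rays:
        P=np.eye(3)-np.outer(d,d);A+=P;b+=P@o
    p=np.linalg.solve(A,b)
    return p,[float(np.linalg.norm((np.eye(3)-np.outer(d,d))@(p-o))) for o,d in rays]
def atz(ray,z):
    o,d=ray;return o+d*(z-o[2])/d[2]
E
python3 - <<'E'
from h import *
print({k:np.round(v,3).tolist() if not isinstance(v,float) else v for k,v in ctrl.sense().items()})
for c in ['side','top','wrist']:
    im,cal=snap(c,c+'0');print(c,{k:np.round(v,3).tolist() for k,v in cal.items()})
    for t in ['caddy','thumb_tab','rack','hook_mouth']:
        print(t,[(np.round(d['uv'],1).tolist(),round(d['score'],2)) for d in ctrl.search_frame(t,c)][:4])
print(ctrl.sense()['time_s'])
E
```

```text
pics
{'time_s': 0.0, 'joints': [1.002, 0.313, 1.498, 0.0, 1.331, -0.223], 'dq': [0.001, 0.002, 0.001, -0.001, -0.001, 0.0], 'tau': [-0.002, -41.227, -25.973, -0.0, 0.004, 0.0], 'eef_pos': [177.764, 493.656, 199.42], 'ee_rot': [-0.696, 0.697, -0.122, 0.121], 'force': [0.009, 0.086, -1.024], 'wrist_torque': [0.006, -0.001, -0.009], 'grip_width': 1.0016134366284013}
side {'fx': 412.625, 'fy': 412.625, 'cx': 324.868, 'cy': 199.087, 'world_to_cam': [[-0.872, -0.489, -0.01, 378.006], [-0.377, 0.685, -0.623, 385.681], [0.312, -0.54, -0.782, 1023.484], [0.0, 0.0, 0.0, 1.0]]}
caddy [([426.0, 127.7], 0.94), ([408.4, 157.9], 0.92), ([402.7, 202.4], 0.78), ([362.5, 182.3], 0.66)]
thumb_tab [([401.0, 200.0], 0.89), ([421.8, 131.1], 0.73), ([363.5, 183.2], 0.72), ([411.4, 159.5], 0.67)]
rack [([270.6, 227.7], 0.56), ([353.8, 244.3], 0.22)]
hook_mouth [([411.6, 159.4], 0.96), ([423.0, 132.7], 0.8), ([398.6, 204.2], 0.72), ([362.0, 181.9], 0.63)]
top {'fx': 472.891, 'fy': 472.891, 'cx': 319.029, 'cy': 202.349, 'world_to_cam': [[0.029, -1.0, 0.006, -184.752], [-0.995, -0.03, -0.099, 551.286], [0.099, -0.003, -0.995, 1824.717], [0.0, 0.0, 0.0, 1.0]]}
caddy [([402.3, 246.7], 0.92), ([442.1, 245.3], 0.88), ([357.1, 258.5], 0.87), ([365.0, 219.2], 0.79)]
thumb_tab [([358.3, 257.6], 0.96), ([404.5, 249.7], 0.93), ([189.2, 159.4], 0.74), ([366.5, 225.7], 0.68)]
rack [([276.4, 189.8], 0.68), ([363.0, 224.2], 0.45)]
hook_mouth [([365.4, 226.1], 0.7), ([443.4, 243.2], 0.7), ([353.9, 260.1], 0.62)]
wrist {'fx': 309.707, 'fy': 309.707, 'cx': 317.695, 'cy': 199.425, 'world_to_cam': [[0.339, 0.941, 0.001, -525.299], [0.907, -0.327, 0.266, -34.937], [0.251, -0.09, -0.964, 378.074], [0.0, 0.0, 0.0, 1.0]]}
caddy [([31.6, 361.3], 0.89), ([15.6, 377.6], 0.65), ([2.4, 361.3], 0.45)]
thumb_tab [([31.4, 360.6], 0.65), ([6.3, 360.9], 0.62), ([16.9, 380.0], 0.61)]
rack []
hook_mouth [([14.6, 375.2], 0.78), ([30.7, 362.7], 0.58), ([3.4, 362.4], 0.39)]
0.75
```

Run:
```python
import cv2
a=cv2.imread('pics/side0.png');b=cv2.imread('pics/top0.png')
cv2.imwrite('pics/side0z.png',cv2.resize(a[80:320,180:500],(800,600),interpolation=cv2.INTER_CUBIC))
cv2.imwrite('pics/top0z.png',cv2.resize(b[110:290,180:500],(800,450),interpolation=cv2.INTER_CUBIC))
```

```text
(no output)
```

View pics/side0z.png

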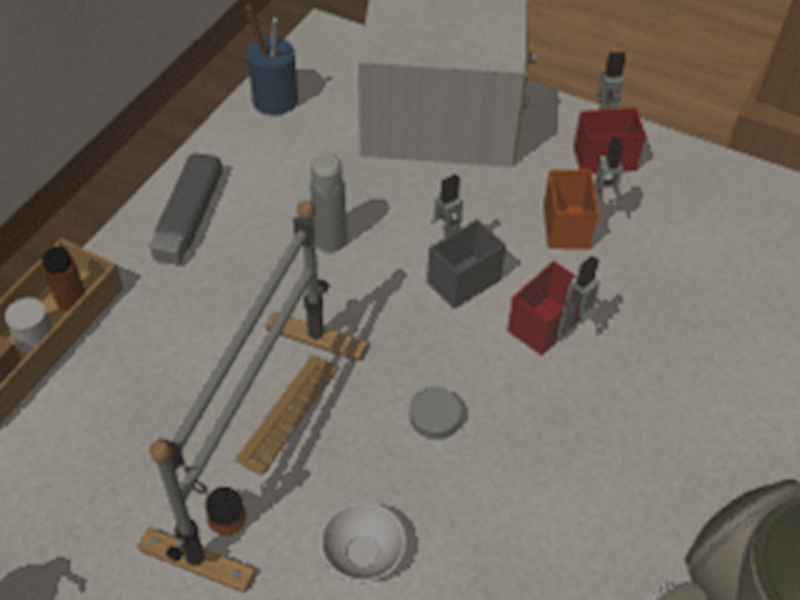

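View pics/top0z.png

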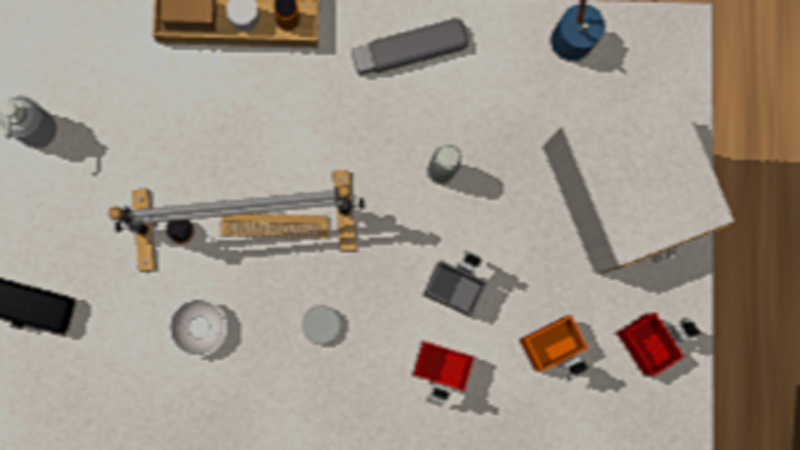

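View pics/wrist0.png

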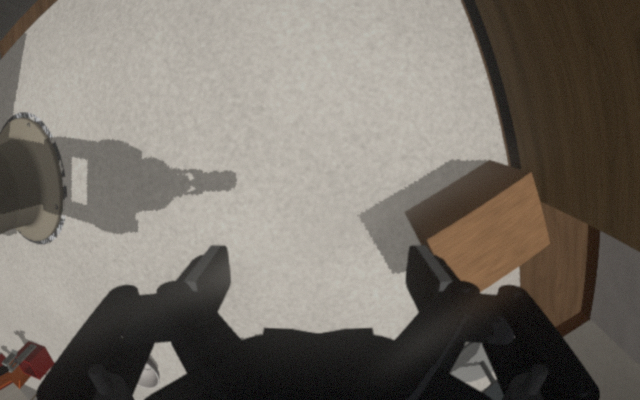

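Side view: the grey cup has its black tab at about full-frame (360,155) and its box at (366,185). Top view: its tab is at (368,214) and its box at (362,225). The red and orange ones are look-alikes.

Run:
```python
import cv2
a=cv2.imread('pics/side0.png');b=cv2.imread('pics/top0.png')
x=cv2.resize(a[145:210,340:390],(400,520),interpolation=cv2.INTER_CUBIC)
y=cv2.resize(b[200:245,340:390],(400,360),interpolation=cv2.INTER_CUBIC)
import numpy as np
c=np.zeros((520,800,3),np.uint8);c[:,:400]=x;c[:360,400:]=y
cv2.imwrite('pics/z1.png',c)
# rack
x=cv2.resize(a[150:320,230:340],(388,600),interpolation=cv2.INTER_CUBIC)
cv2.imwrite('pics/z2.png',x)
y=cv2.resize(b[175:225,215:335],(800,333),interpolation=cv2.INTER_CUBIC)
cv2.imwrite('pics/z3.png',y)
```

```text
(no output)
```

View pics/z1.png

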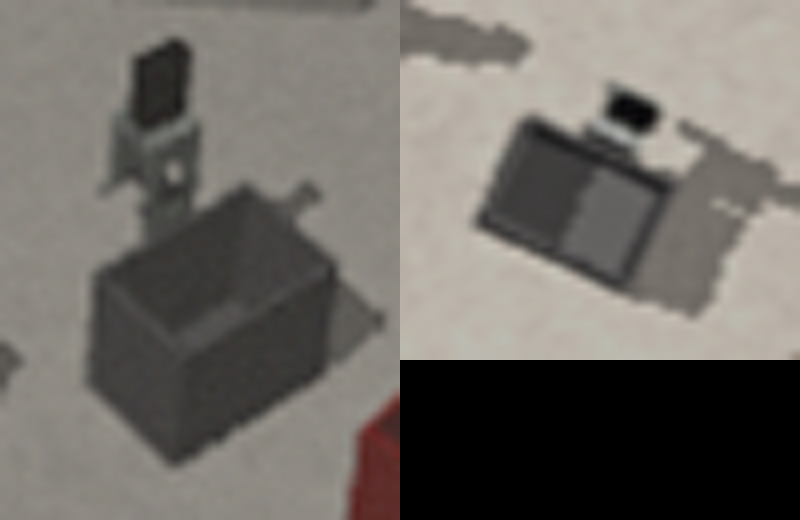

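View pics/z2.png

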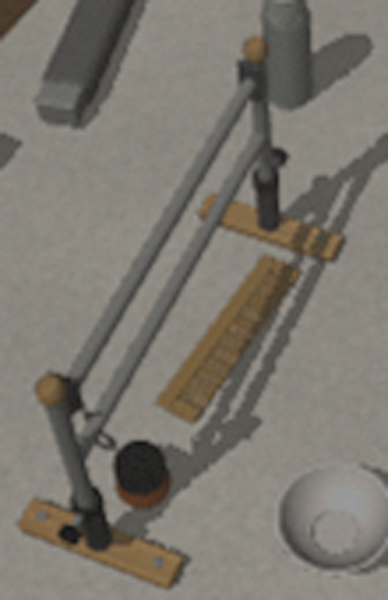

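View pics/z3.png

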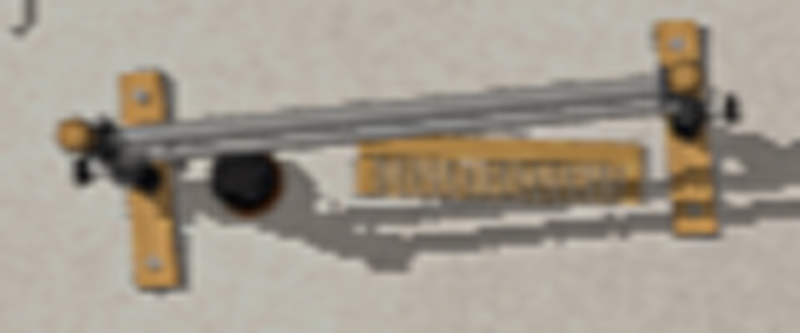

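```bash
cat > fit0.py <<'E'
from h import *
from scipy.optimize import least_squares
S=load('side0');T=load('top0')
f1=lambda p:(340+p[0]/8-.0,145+p[1]/8)
f2=lambda p:(340+(p[0]-400)/8,200+p[1]/8)
p,r=tri([ray(S,f1((161,84))),ray(T,f2((633,112)))]);print('tab',p.round(1),np.round(r,1))
obs=[]
# body pts (x back)
rim={k:np.array([sx*28,sy*40,70.]) for k,(sx,sy) in dict(bl=(1,1),br=(1,-1),fl=(-1,1),fr=(-1,-1)).items()}
base={k:v*[1,1,0] for k,v in rim.items()}
# top image: up=+x, left=+y
for k,q in dict(bl=(525,120),br=(680,180),fr=(630,290),fl=(475,225)).items(): obs.append((T,rim[k],f2(q)))
# side: camera at far side looking back: image right ~ -x,-y
for k,q in dict(fl=(180,350),fr=(335,262),br=(248,185),bl=(95,270)).items(): obs.append((S,rim[k],f1(q)))
for k,q in dict(fl=(175,465),fr=(325,375),bl=(90,382)).items(): obs.append((S,base[k],f1(q)))
tb=np.array([40.5,0,140.]);
obs.append((S,np.array([40.5,0,139.]),f1((161,84))))
obs.append((T,np.array([40.5,0,153.]),f2((633,112))))
def res(q):
    c,s=np.cos(q[3]),np.sin(q[3]);M=np.array([[c,-s,0],[s,c,0],[0,0,1]])
    return np.concatenate([proj(cal,M@b+q[:3])-u for cal,b,u in obs])
for y0 in [-.3]:
    o=least_squares(res,[480,-240,0,y0],loss='soft_l1');print('caddy',o.x.round(3),np.abs(o.fun).max(),np.round(res(o.x).reshape(-1,2),1).tolist())
for n,a,b in [('ballL',(245.3,260.6),(226.3,195)),('ballR',(302.0,163.3),(317.6,186.4))]:
    p,r=tri([ray(S,a),ray(T,b)]);print(n,p.round(1),np.round(r,1))
E
python3 fit0.py
```

```text
tab [ 507.3 -353.8  137.6] [0.8 0.8]
caddy [ 4.68865e+02 -3.35411e+02  1.80500e+00 -4.09000e-01] 0.8735272533551779 [[0.2, -0.7], [-0.1, 0.7], [0.0, 0.3], [0.3, -0.5], [0.7, 0.8], [0.7, -0.2], [-0.2, -0.9], [-0.3, -0.0], [-0.0, 0.5], [-0.1, -0.1], [-0.5, 0.2], [-0.2, -0.2], [-0.0, 0.2]]
ballL [550.9 154.8 233.7] [1.4 1.4]
ballR [ 591.3 -161.1  238.3] [0.2 0.2]
```

```bash
cat >> h.py <<'E'
def rotd(psi):
    # tool y down, tool z horizontal at yaw psi
    y=np.array([0,0,-1.]);z=np.array([np.cos(psi),np.sin(psi),0]);x=np.cross(y,z)
    return np.column_stack([x,y,z])
def pose():
    s=ctrl.sense();q=s['ee_rot'];return np.array(s['eef_pos']),R.from_quat([q[1],q[2],q[3],q[0]]).as_matrix()
def delta(p,Rt,Rref=None,pref=None):
    p0,R0=pose()
    if Rref is not None:R0=Rref
    if pref is not None:p0=pref
    t=R0.T@(np.array(p)-p0)/10;w=R.from_matrix(R0.T@Rt).as_rotvec()
    rows=max(np.linalg.norm(t)/4.17,np.degrees(np.linalg.norm(w))/7.16)
    print('shift cm',t.round(3),'turn',w.round(4),'rows>=',round(rows,1))
E
python3 - <<'E'
from h import *
p,Rm=pose();print(p,Rm.round(3))
cal=ctrl.get_calibration('wrist');T=np.array(cal['world_to_cam']);o=-T[:3,:3].T@T[:3,3]
print('cam',o,'in tool',Rm.T@(o-p), 'fwd tool',Rm.T@T[2,:3])
for psi in [-.41,-.41+np.pi]:
    delta([460,-320,300],rotd(psi))
E
```

```text
[177.96705761 493.91213575 200.00677966] [[ 0.941 -0.     0.339]
 [-0.339  0.     0.941]
 [-0.    -1.     0.   ]]
cam [114.74692066 516.75309218 374.06803684] in tool [-6.72208665e+01 -1.74060817e+02  5.69540482e-02] fwd tool [2.66454216e-01 9.63847289e-01 7.44593804e-04]
shift cm [ 54.125 -10.    -67.011] turn [ 0.      1.6349 -0.    ] rows>= 20.8
shift cm [ 54.125 -10.    -67.011] turn [-0.     -1.5067 -0.    ] rows>= 20.8
```

```bash
python3 -m inch '[54,-10,-67,0,1.635,0, 54,-10,-67,0,1.635,0, 54,-10,-67,0,1.635,0, 54,-10,-67,0,1.635,0, 54,-10,-67,0,1.635,0, 54,-10,-67,0,1.635,0, 54,-10,-67,0,1.635,0, 54,-10,-67,0,1.635,0]' -1
python3 - <<'E'
from h import *
delta([460,-310,300],rotd(-.41))
E
```

```text
time_s: 1.42
eef_pos: [286.0, 179.2, 238.9]
ee_rot: [0.552, -0.551, 0.442, -0.442]
force: [2.2, 0.2, -0.2]
grip_width: 1.002
shift cm [51.539 -6.101  6.331] turn [-1.000e-03  6.296e-01 -3.000e-04] rows>= 12.5
```

```bash
python3 -m inch '[51.5,-6.1,6.3,0,0.63,0, 51.5,-6.1,6.3,0,0.63,0, 51.5,-6.1,6.3,0,0.63,0, 51.5,-6.1,6.3,0,0.63,0, 51.5,-6.1,6.3,0,0.63,0, 51.5,-6.1,6.3,0,0.63,0, 51.5,-6.1,6.3,0,0.63,0, 51.5,-6.1,6.3,0,0.63,0]'
python3 - <<'E'
from h import *
snap('wrist','w1');print(pose()[0])
delta([460,-310,300],rotd(-.41))
E
```

```text
time_s: 2.08
eef_pos: [398.7, -132.7, 277.8]
ee_rot: [-0.389, 0.389, -0.59, 0.591]
force: [1.0, 0.6, -0.1]
grip_width: 1.001
[ 400.53047334 -138.16076289  277.72859787]
shift cm [13.404 -2.175 12.297] turn [-0.0018  0.0008  0.0022] rows>= 4.4
```

View pics/w1.png

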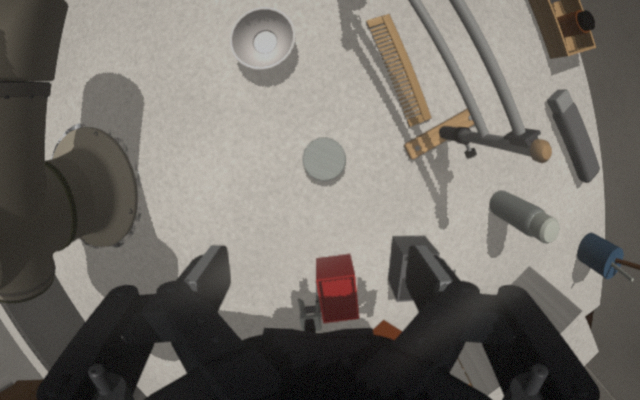

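Wrist view: bowl (263,40), tin (324,160) and canister (525,215) are clear. The red look-alike is at (338,290) and the grey cup is half hidden behind the right finger at (415,270), so I'll go further towards -y.

```bash
python3 - <<'E'
from h import *
delta([450,-400,300],rotd(-.41))
E
python3 -m inch '[21.5,-2,7.5,0,0,0, 21.5,-2,7.5,0,0,0, 21.5,-2,7.5,0,0,0, 21.5,-2,7.5,0,0,0, 21.5,-2,7.5,0,0,0, 21.5,-2,7.5,0,0,0, 21.5,-2,7.5,0,0,0, 21.5,-2,7.5,0,0,0]'
python3 - <<'E'
from h import *
snap('wrist','w2');print(pose()[0])
for t in ['caddy','thumb_tab','hook_mouth']:
        print(t,[(np.round(d['uv'],1).tolist(),round(d['score'],2)) for d in ctrl.search_frame(t,'wrist')][:4])
E
```

```text
shift cm [22.059 -2.152 14.96 ] turn [-0.0018  0.0008  0.0022] rows>= 6.4
time_s: 2.8
eef_pos: [382.5, -358.0, 296.9]
ee_rot: [0.389, -0.389, 0.591, -0.59]
force: [-0.5, -0.3, 0.5]
grip_width: 0.998
[ 382.79541965 -357.08799406  297.21037777]
caddy [([378.0, 126.3], 0.91), ([280.4, 154.0], 0.73), ([390.2, 310.7], 0.68), ([355.1, 250.4], 0.63)]
thumb_tab [([389.0, 308.1], 0.93), ([375.7, 125.0], 0.85), ([280.3, 152.4], 0.69), ([354.9, 247.9], 0.68)]
hook_mouth [([377.3, 127.4], 0.98), ([350.2, 246.3], 0.79), ([390.7, 313.4], 0.76), ([280.2, 155.1], 0.66)]
```

View pics/w2.png

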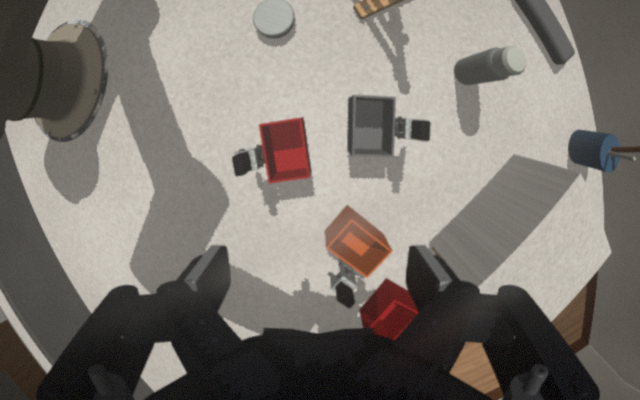

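The grey cup is now clear: box (372,125), tab (421,130). A second viewpoint comes next, closer and more directly above.

```bash
python3 -m inch '[3,4,10,0,0,0, 3,4,10,0,0,0, 3,4,10,0,0,0, 3,4,10,0,0,0, 3,4,10,0,0,0, 3,4,10,0,0,0]'
python3 - <<'E'
from h import *
snap('wrist','w3');print(pose()[0])
E
```

```text
time_s: 3.5
eef_pos: [462.9, -423.7, 258.3]
ee_rot: [-0.39, 0.389, -0.59, 0.59]
force: [-0.7, 0.1, 0.4]
grip_width: 1.001
[ 462.75966898 -423.78482894  258.90449613]
```

View pics/w3.png

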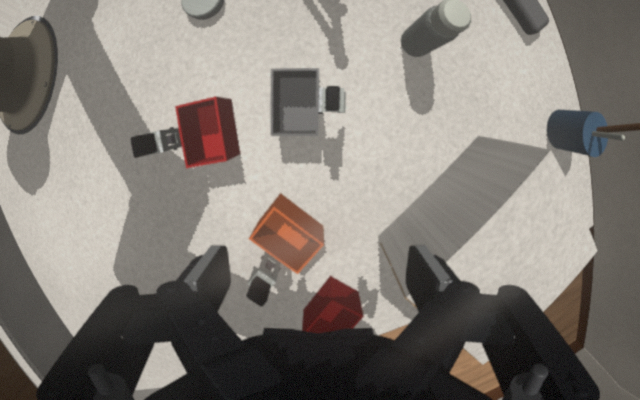

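Run:
```python
import cv2,numpy as np
a=cv2.imread('pics/w2.png')[90:165,340:440];b=cv2.imread('pics/w3.png')[60:140,262:352]
cv2.imwrite('pics/z4.png',cv2.resize(a,(800,600),interpolation=cv2.INTER_CUBIC))
cv2.imwrite('pics/z5.png',cv2.resize(b,(675,600),interpolation=cv2.INTER_CUBIC))
```

```text
(no output)
```

View pics/z4.png

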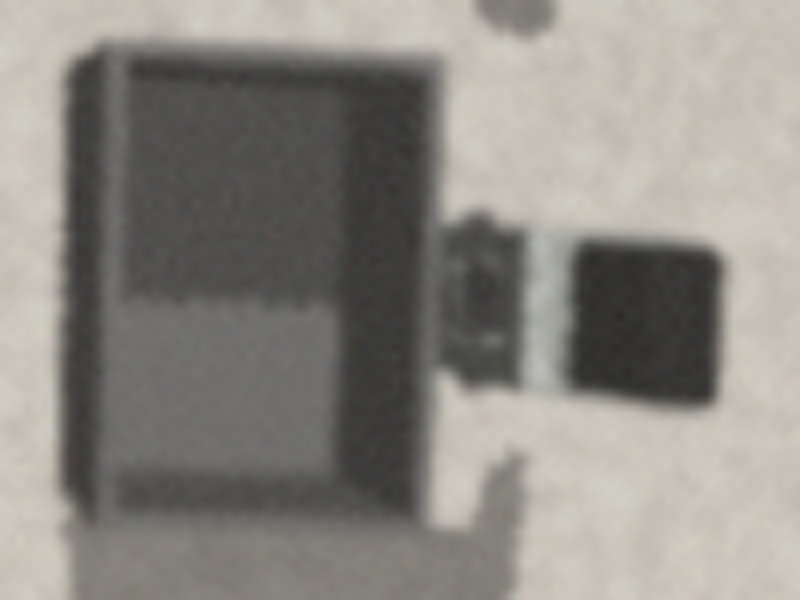

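View pics/z5.png

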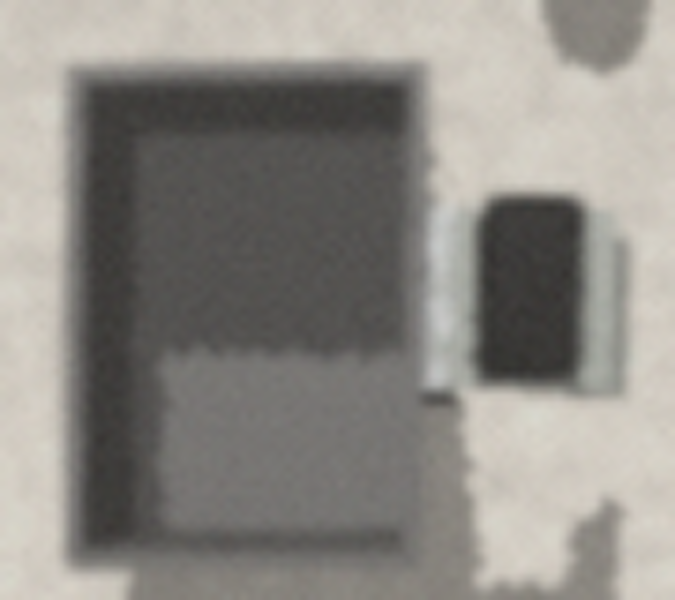

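Run:
```python
from h import *
from scipy.optimize import least_squares
A=load('w2');B=load('w3')
fa=lambda p:np.array([340+(p[0]+.5)/8-.5,90+(p[1]+.5)/8-.5]);fb=lambda p:np.array([262+(p[0]+.5)/7.5-.5,60+(p[1]+.5)/7.5-.5])
rim=dict(bl=(28,40,70.),br=(28,-40,70.),fl=(-28,40,70.),fr=(-28,-40,70.))
tt=dict(bl=(46.5,11,155.5),br=(46.5,-11,155.5),fl=(34.5,11,155.5),fr=(34.5,-11,155.5))
obs=[]
for k,q in dict(fl=(105,48),bl=(440,58),br=(425,520),fr=(95,520)).items(): obs.append((A,rim[k],fa(q)))
for k,q in dict(bl=(720,248),br=(712,405)).items(): obs.append((A,tt[k],fa(q)))
for k,q in dict(fl=(72,68),bl=(424,70),br=(412,555),fr=(72,560)).items(): obs.append((B,rim[k],fb(q)))
for k,q in dict(fl=(482,197),bl=(580,197),br=(578,380),fr=(480,382)).items(): obs.append((B,tt[k],fb(q)))
def res(q,o=obs):
    M=R.from_euler('z',q[3]).as_matrix()
    return np.concatenate([proj(c,M@np.array(b)+q[:3],True)-u for c,b,u in o])
o=least_squares(res,[470,-335,0,-.4],loss='soft_l1');print(o.x.round(3));print(res(o.x).reshape(-1,2).round(1).tolist())
x=o.x;M=R.from_euler('z',x[3]).as_matrix();print('tab',x[:3]+M@[40.5,0,144])
p,r=tri([ray(A,fa((716,327)),True),ray(B,fb((579,289)),True)]);print('tab back top',p.round(1),r)
for c,i in (('side0',0),('top0',0)):
    print(c,proj(load(c),x[:3]+M@[40.5,0,150]))
# cabinet corner
p,r=tri([ray(A,(514,155),True),ray(B,(478,137),True)]);print('box corner',p.round(1),r)
p,r=tri([ray(A,(581,177),True),ray(B,(549,149),True)]);print('box corner',p.round(1),r)
p,r=tri([ray(A,(430,243),True),ray(B,(379,237),True)]);print('box corner',p.round(1),r)
```

```text
[ 4.71640e+02 -3.34914e+02 -5.76500e+00 -4.19000e-01]
[[-0.2, -1.1], [-0.2, -0.1], [-0.6, 1.6], [-0.5, 0.4], [-0.6, -0.1], [-0.6, 0.5], [-0.0, 0.0], [0.7, -0.5], [1.2, 1.8], [-0.5, 0.9], [0.2, -0.4], [0.5, 0.0], [0.3, -0.4], [0.1, -1.0]]
tab [ 508.62967779 -351.40698542  138.23458548]
tab back top [ 513.7 -353.8  152.2] [0.3734630886119023, 0.37346308861193783]
side0 [359.242055   154.27200236]
top0 [368.75043495 213.67413439]
box corner [ 703.1 -474.4    7.8] [0.4109622648133523, 0.4109622648132537]
box corner [ 674.9 -459.2  204.6] [1.6166895872998885, 1.6166895872998224]
box corner [ 505.6 -562.1    2.3] [0.25589378164373655, 0.25589378164374565]
```

Run:
```python
from h import *
delta([508.5,-351.5,195],rotd(-.419))
```

```text
shift cm [-8.452  6.384  1.351] turn [-0.0016  0.0146  0.001 ] rows>= 2.6
```

```bash
python3 -m inch '[-8.45,6.4,1.35,0,0.0146,0, -8.45,6.4,1.35,0,0.0146,0, -8.45,6.4,1.35,0,0.0146,0, -8.45,6.4,1.35,0,0.0146,0, -8.45,6.4,1.35,0,0.0146,0, -8.45,6.4,1.35,0,0.0146,0]'
python3 - <<'E'
from h import *
im,c=snap('wrist','w4');print(pose()[0])
M=R.from_euler('z',-.419).as_matrix();b=np.array([471.6,-334.9,0])
for q in [(46.5,11,155.5),(46.5,-11,155.5),(34.5,11,155.5),(34.5,-11,155.5)]:
    u=proj(c,b+M@np.array(q),True);print(u.round(1))
    cv2.circle(im,tuple(int(v) for v in u.round()),1,(0,255,0),-1)
cv2.imwrite('pics/w4z.png',cv2.resize(im[150:400,180:480,::-1],(720,600),interpolation=cv2.INTER_CUBIC))
delta([508.5,-351.5,126],rotd(-.419))
E
```

```text
time_s: 4.05
eef_pos: [508.3, -352.9, 195.5]
ee_rot: [-0.385, 0.385, -0.592, 0.594]
force: [-1.2, -0.5, 0.1]
grip_width: 1.002
[ 508.26515211 -353.28673954  195.30219383]
[325.1 193.8]
[324.9 222.9]
[308.3 193.9]
[308.6 222.9]
shift cm [-0.182  6.93  -0.071] turn [-0.0028 -0.0016  0.0014] rows>= 1.7
```

View pics/w4z.png

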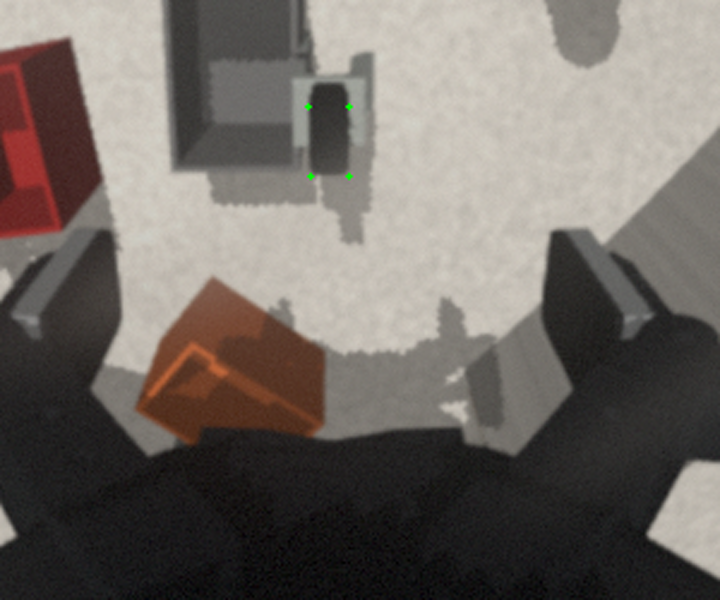

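The projected tab corners (green) lie on the tab top, so the pose agrees with the picture. Descending.

```bash
python3 -m inch '[-0.15,2.5,-0.05,0,0,0, -0.15,5,-0.05,0,0,0, -0.15,6,-0.05,0,0,0, -0.15,6.8,-0.05,0,0,0, -0.15,6.8,-0.05,0,0,0, -0.15,6.8,-0.05,0,0,0]'
python3 - <<'E'
from h import *
im,c=snap('wrist','w5');s=ctrl.sense();print(s['eef_pos'],s['force'])
cv2.imwrite('pics/w5z.png',cv2.resize(im[150:400,180:480,::-1],(720,600),interpolation=cv2.INTER_CUBIC))
E
```

```text
time_s: 4.6
eef_pos: [508.9, -351.3, 126.6]
ee_rot: [-0.385, 0.385, -0.593, 0.594]
force: [-0.1, 0.3, 1.3]
grip_width: 1.002
[ 509.10283114 -351.35232352  126.89028686] [0.72242061 0.45575032 0.94226604]
```

View pics/w5z.png

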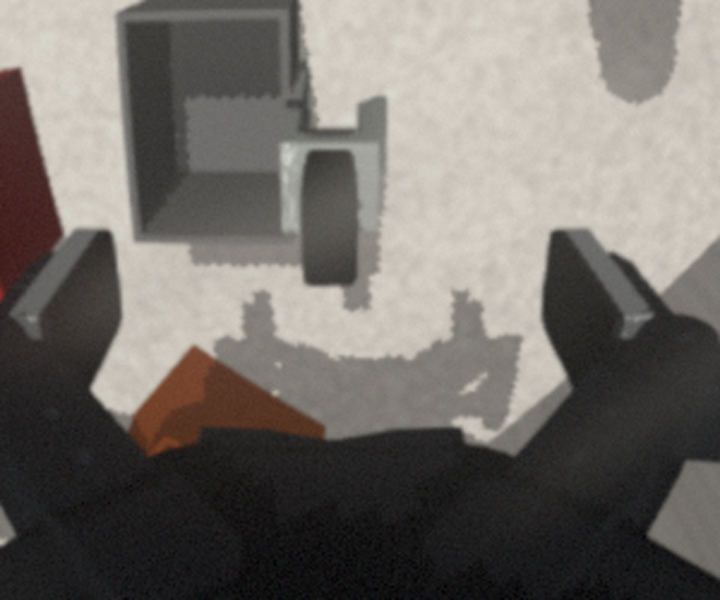

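Run:
```python
from h import *
c=load('w5');p,Rm=pose()
f=lambda u:((u-np.array([180,150]))*2.4).round()
for t in [(-11,-13,-42.5),(11,-13,-42.5),(-11,-13,42.5),(11,-13,42.5),(0,0,0),(-11,0,6),(11,0,6),(-11,-19,6),(11,-19,6)]:
    print(t,f(proj(c,p+Rm@np.array(t),True)))
M=R.from_euler('z',-.419).as_matrix();b=np.array([471.6,-334.9,0])
for q in [(46.5,11,155.5),(46.5,-11,155.5),(46.5,11,125),(46.5,-11,125)]:
    print(q,f(proj(c,b+M@np.array(q),True)))
```

```text
(-11, -13, -42.5) [149. 168.]
(11, -13, -42.5) [156. 253.]
(-11, -13, 42.5) [513. 168.]
(11, -13, 42.5) [505. 253.]
(0, 0, 0) [331. 194.]
(-11, 0, 6) [355. 152.]
(11, 0, 6) [354. 234.]
(-11, -19, 6) [358. 178.]
(11, -19, 6) [357. 267.]
(46.5, 11, 155.5) [358. 195.]
(46.5, -11, 155.5) [356. 288.]
(46.5, 11, 125) [353. 150.]
(46.5, -11, 125) [352. 231.]
```

Run:
```python
from h import *
from scipy.optimize import fsolve
c=load('w5');p,Rm=pose()
f=lambda u:((u-np.array([180,150]))*2.4)
for uv in [(115,231),(105,231),(545,231)]:
  for z in [42.5,48]:
    zz=z if uv[0]>300 else -z
    s=fsolve(lambda a:f(proj(c,p+Rm@np.array([a[0],a[1],zz]),True))-uv,[0,-13]);print(uv,zz,s.round(1))
```

```text
(115, 231) -42.5 [ -8.4 -43.5]
(115, 231) -48 [ -0.8 -26.6]
(105, 231) -42.5 [-11.1 -49.6]
(105, 231) -48 [ -3.9 -33.5]
(545, 231) 42.5 [ -8.  -42.5]
(545, 231) 48 [ -0.4 -25.6]
```

Run:
```python
from h import *
im,c=snap('side','s1');p,Rm=pose()
pts={}
for t in [(0,0,0),(0,-13,42.5),(0,-13,-42.5),(0,-46,42.5),(0,-46,-42.5)]:
    u=proj(c,p+Rm@np.array(t));print(t,u.round(1));cv2.circle(im,tuple(int(v) for v in u.round()),1,(0,255,0) if t[1]>-40 else (255,0,0),-1)
cv2.imwrite('pics/s1z.png',cv2.resize(im[80:230,300:460,::-1],(640,600),interpolation=cv2.INTER_CUBIC))
```

```text
(0, 0, 0) [358.8 158.2]
(0, -13, 42.5) [350.3 147.4]
(0, -13, -42.5) [368.  163.3]
(0, -46, 42.5) [350.7 139.7]
(0, -46, -42.5) [368.8 155.6]
```

View pics/s1z.png

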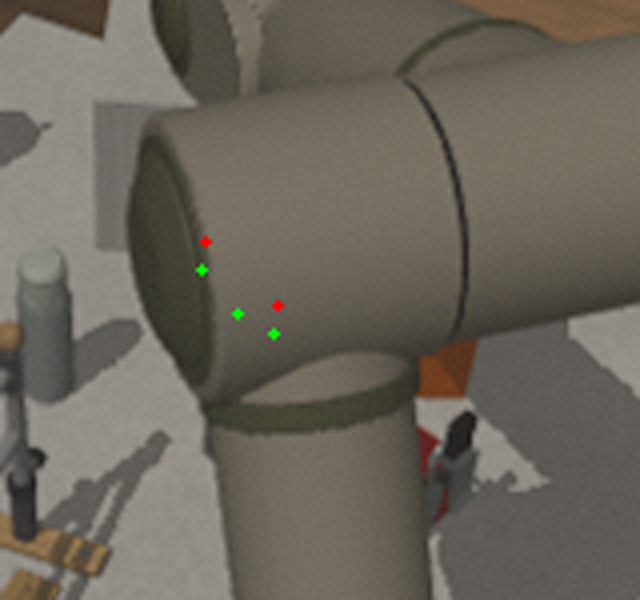

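```bash
python3 -m inch '[0,0,0,0,0,0, 0,0,0,0,0,0, 0,0,0,0,0,0, 0,0,0,0,0,0, 0,0,0,0,0,0]' 0.4 20
python3 - <<'E'
from h import *
im,c=snap('wrist','w6');p,Rm=pose()
for t in [(-11,0,-12.5),(11,0,-12.5),(-11,0,12.5),(11,0,12.5)]:
    u=proj(c,p+Rm@np.array(t),True);print(((u-[180,150])*2.4).round())
cv2.imwrite('pics/w6z.png',cv2.resize(im[150:400,180:480,::-1],(720,600),interpolation=cv2.INTER_CUBIC))
E
```

```text
time_s: 5.12
eef_pos: [508.8, -350.6, 125.5]
ee_rot: [-0.385, 0.385, -0.593, 0.593]
force: [-0.2, -0.0, 0.7]
grip_width: 0.311
[279. 152.]
[281. 233.]
[381. 152.]
[379. 233.]
```

View pics/w6z.png

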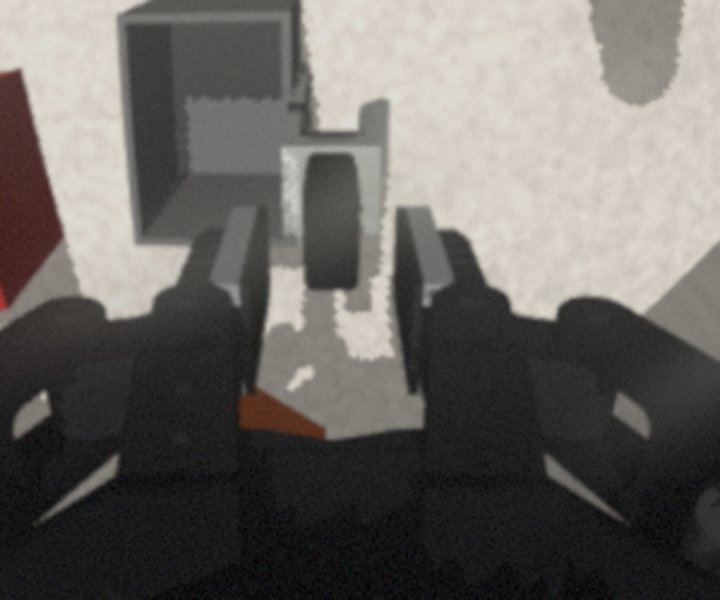

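Run:
```python
from h import *
from scipy.optimize import fsolve
c=load('w6');p,Rm=pose()
f=lambda u:((u-np.array([180,150]))*2.4)
for uv in [(265,207),(398,207),(235,207)]:
  for z in [11,13.2,15]:
    zz=z if uv[0]>300 else -z
    s=fsolve(lambda a:f(proj(c,p+Rm@np.array([a[0],a[1],zz]),True))-uv,[0,-13]);print(uv,zz,s.round(1))
# tab top far edge in tool coordinates
M=R.from_euler('z',-.419).as_matrix();b=np.array([471.6,-334.9,0])
for q in [(40.5,11,155.5),(40.5,-11,155.5),(40.5,0,121)]: print(q,(Rm.T@(b+M@np.array(q)-p)).round(1))
```

```text
(265, 207) -11 [-19.7 -57.6]
(265, 207) -13.2 [-10.2 -34.2]
(265, 207) -15 [ -2.4 -15. ]
(398, 207) 11 [-21.8 -62.9]
(398, 207) 13.2 [-12.8 -40.7]
(398, 207) 15 [ -5.4 -22.6]
(235, 207) -11 [-34.8 -94.8]
(235, 207) -13.2 [-28.3 -78.8]
(235, 207) -15 [-23.  -65.8]
(40.5, 11, 155.5) [-10.2 -30.    0.2]
(40.5, -11, 155.5) [ 11.8 -30.    0.2]
(40.5, 0, 121) [0.8 4.5 0.2]
```

Run:
```python
import cv2,numpy as np
a=cv2.imread('pics/w6.png')[205:330,255:385]
a=np.clip(a.astype(float)*1.8,0,255).astype(np.uint8)
cv2.imwrite('pics/z6.png',cv2.resize(a,(624,600),interpolation=cv2.INTER_CUBIC))
```

View pics/z6.png

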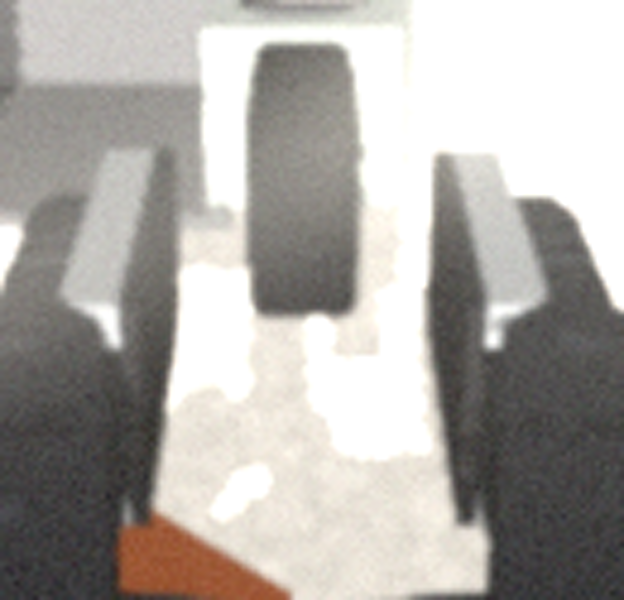

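Run:
```python
from h import *
c=load('w6');p,Rm=pose()
for z in [-13.2,-14.5,13.2,14.5]:
  for q in ([(160,150),(120,335),(178,285),(152,520)] if z<0 else [(440,155),(490,345),(430,285),(465,520)]):
    uv=((q[0]+.5)/4.8-.5+255,(q[1]+.5)/4.8-.5+205)
    o,d=ray(c,uv,True);o=Rm.T@(o-p);d=Rm.T@d
    print(z,q,(o+d*(z-o[2])/d[2]).round(1))
```

```text
-13.2 (160, 150) [-15.1 -46.  -13.2]
-13.2 (120, 335) [-14.2 -79.6 -13.2]
-13.2 (178, 285) [  5.9 -32.5 -13.2]
-13.2 (152, 520) [ 12.  -66.7 -13.2]
-14.5 (160, 150) [-10.  -33.3 -14.5]
-14.5 (120, 335) [ -8.9 -70.2 -14.5]
-14.5 (178, 285) [ 13.2 -18.5 -14.5]
-14.5 (152, 520) [ 19.9 -56.1 -14.5]
13.2 (440, 155) [-13.4 -42.8  13.2]
13.2 (490, 345) [-15.3 -83.   13.2]
13.2 (430, 285) [  3.4 -37.5  13.2]
13.2 (465, 520) [  5.6 -75.5  13.2]
14.5 (440, 155) [ -8.1 -29.9  14.5]
14.5 (490, 345) [-10.2 -74.   14.5]
14.5 (430, 285) [ 10.3 -24.1  14.5]
14.5 (465, 520) [ 12.7 -65.8  14.5]
```

The finger geometry in the wrist image suggests the tips stand about 35 mm behind the stated TCP. I'll test this by closing gently here: the opening will stop at about 12 mm on the tab or go to zero above it.

```bash
python3 -m inch '[0,0,0,0,0,0, 0,0,0,0,0,0, 0,0,0,0,0,0, 0,0,0,0,0,0]' 1 20
python3 - <<'E'
from h import *
im,c=snap('wrist','w7')
cv2.imwrite('pics/w7z.png',cv2.resize(im[150:400,180:480,::-1],(720,600),interpolation=cv2.INTER_CUBIC))
E
```

```text
time_s: 5.5
eef_pos: [508.7, -350.6, 125.4]
ee_rot: [-0.385, 0.385, -0.593, 0.593]
force: [-0.0, 0.4, -0.2]
grip_width: 0.003
```

View pics/w7z.png

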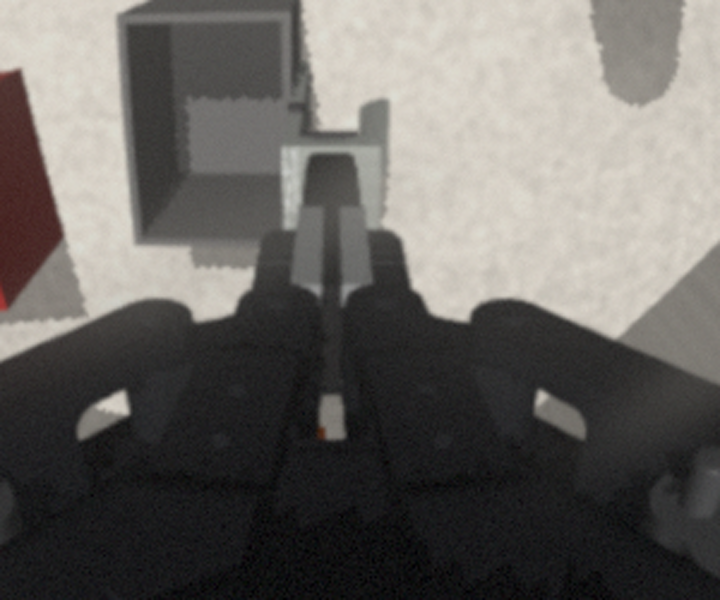

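Confirmed: it shut fully on air, so the tips really are about 35 mm behind the reported TCP. I'll reopen and go lower, targeting TCP z ≈ 92.

```bash
python3 -m inch '[0,0,0,0,0,0, 0,0,0,0,0,0, 0,0,0,0,0,0, 0,0,0,0,0,0, 0,1,0,0,0,0, 0,2,0,0,0,0, 0,2,0,0,0,0]' -0.35
python3 - <<'E'
from h import *
im,c=snap('wrist','w8');s=ctrl.sense();print(s['eef_pos'],s['force'],s['grip_width'])
cv2.imwrite('pics/w8z.png',cv2.resize(im[150:400,180:480,::-1],(720,600),interpolation=cv2.INTER_CUBIC))
E
```

```text
time_s: 6.13
eef_pos: [507.7, -349.7, 102.4]
ee_rot: [0.385, -0.385, 0.595, -0.592]
force: [0.4, 0.5, -0.9]
grip_width: 0.676
[ 508.0996291  -349.95741149  103.55799168] [-0.58802228 -0.22221656 -0.64263008] 0.6741236624777485
```

View pics/w8z.png

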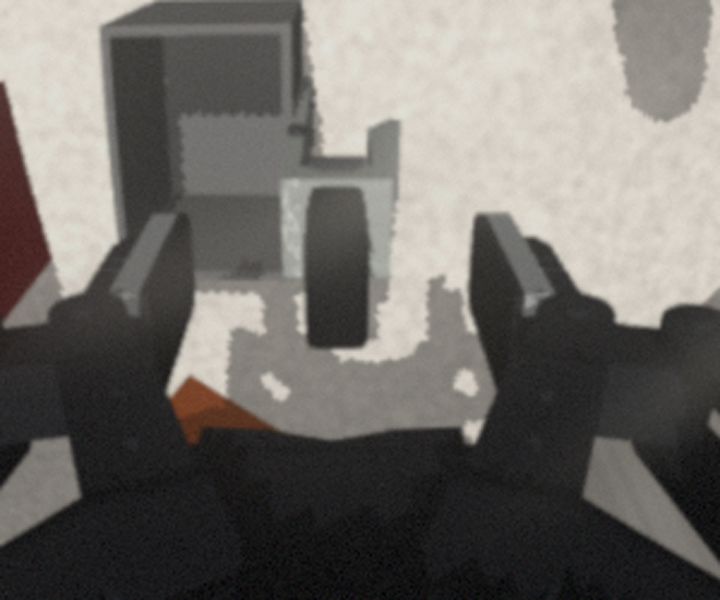

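```bash
python3 -m inch '[0.1,0.4,0.08,0,0,0, 0.1,0.75,0.08,0,0,0, 0.1,0.95,0.08,0,0,0, 0.1,0.95,0.08,0,0,0, 0.1,0.95,0.08,0,0,0]'
python3 - <<'E'
from h import *
im,c=snap('wrist','w9');s=ctrl.sense();print(s['eef_pos'],s['force'],s['grip_width'])
cv2.imwrite('pics/w9z.png',cv2.resize(im[150:400,180:480,::-1],(720,600),interpolation=cv2.INTER_CUBIC))
E
```

```text
time_s: 6.6
eef_pos: [509.1, -351.8, 95.9]
ee_rot: [-0.385, 0.385, -0.593, 0.593]
force: [0.5, -0.4, -0.3]
grip_width: 0.677
[ 509.10983509 -351.89697228   96.06911334] [-0.98494631 -0.01123345 -0.55010638] 0.6723157908780473
```

View pics/w9z.png

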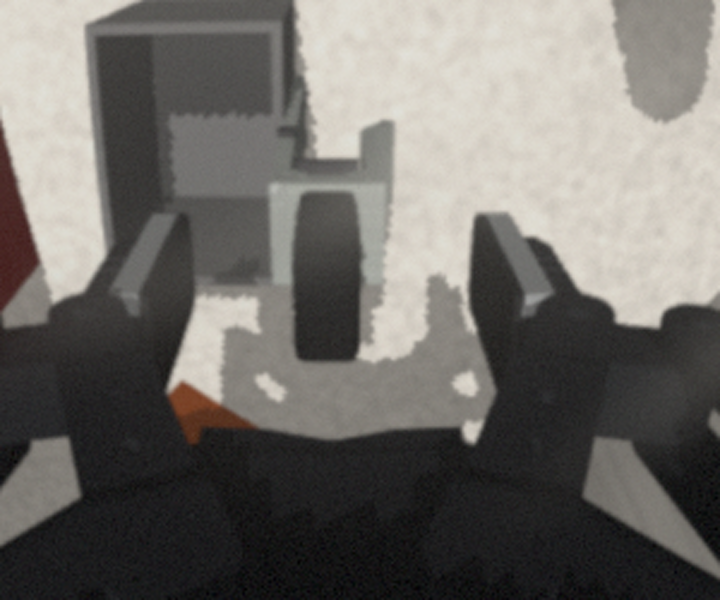

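```bash
python3 -m inch '[0,0.3,-0.05,0,0,0, 0,0.3,-0.05,0,0,0, 0,0.3,-0.05,0,0,0, 0,0.3,-0.05,0,0,0, 0,0.3,-0.05,0,0,0, 0,0.3,-0.05,0,0,0, 0,0.3,-0.05,0,0,0, 0,0.3,-0.05,0,0,0]' 1 60
python3 - <<'E'
from h import *
im,c=snap('wrist','w10');s=ctrl.sense();print(s['eef_pos'],s['force'],s['grip_width'],s['wrist_torque'])
cv2.imwrite('pics/w10z.png',cv2.resize(im[150:400,180:480,::-1],(720,600),interpolation=cv2.INTER_CUBIC))
E
```

```text
time_s: 7.32
eef_pos: [508.7, -351.8, 93.1]
ee_rot: [-0.385, 0.385, -0.593, 0.593]
force: [1.1, 0.2, 1.3]
grip_width: 0.129
[ 508.74893984 -351.76302235   93.08960484] [ 0.93177427 -0.27954484  1.14167149] 0.13091006492030724 [-0.15918696 -0.13550781  0.00704016]
```

View pics/w10z.png

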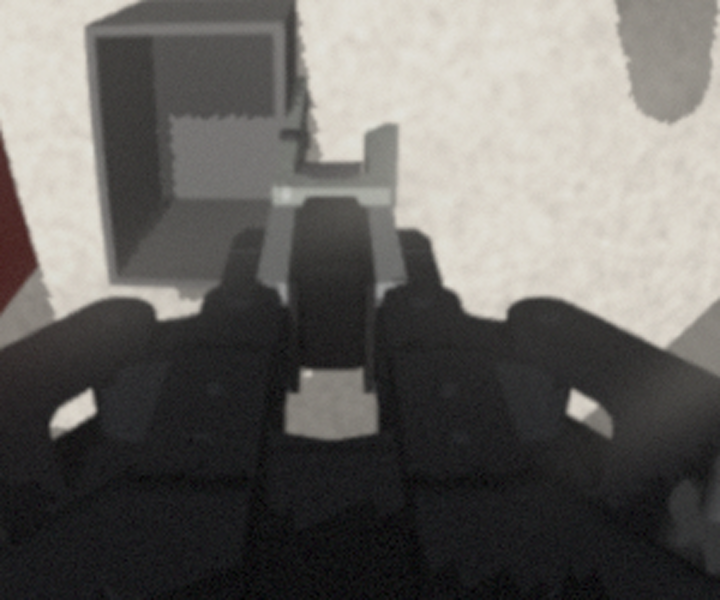

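Gripped: opening is 0.13, about 11 mm, on the tab. Lifting straight up.

```bash
python3 -m inch '[0,-1,0,0,0,0, 0,-3,0,0,0,0, 0,-6,0,0,0,0, 0,-9,0,0,0,0, 0,-12,0,0,0,0, 0,-15,0,0,0,0, 0,-18,0,0,0,0, 0,-20,0,0,0,0]'
python3 - <<'E'
from h import *
im,c=snap('wrist','w11');s=ctrl.sense();print(s['eef_pos'],s['force'],s['grip_width'],s['wrist_torque'])
print(s['joints'])
delta([460,-60,293],rotd(.127))
E
```

```text
time_s: 8.03
eef_pos: [508.5, -351.5, 296.6]
ee_rot: [-0.385, 0.385, -0.592, 0.594]
force: [0.5, -0.1, -1.7]
grip_width: 0.127
[ 509.09094044 -352.15299626  299.84345981] [0.19653075 1.29386065 2.92918221] 0.13156397342337203 [-0.01703921 -0.07661503 -0.01749619]
[-7.94119775e-01  4.89165902e-01  9.89574593e-01 -7.35883496e-05
  1.65460445e+00 -3.74539088e-01]
shift cm [-24.683   0.483 -16.39 ] turn [-0.0066 -0.5466  0.0051] rows>= 7.1
```

View pics/w11.png

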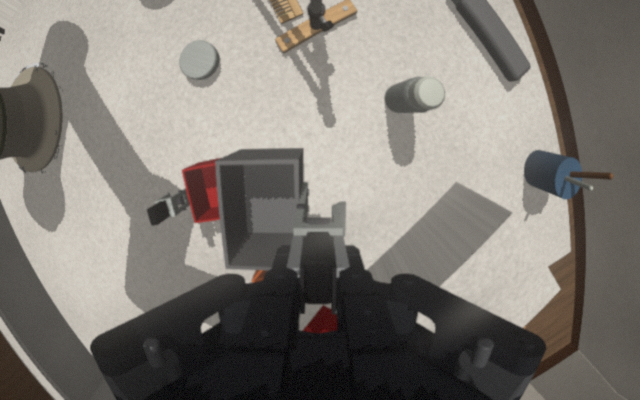

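Cup is in the gripper, upright and above everything. Moving to in front of the rack.

```bash
python3 -m inch '[-6,0,-3,0,-0.1,0, -12,0,-7,0,-0.22,0, -18,0.2,-11,0,-0.34,0, -24.7,0.4,-16.4,0,-0.547,0, -24.7,0.4,-16.4,0,-0.547,0, -24.7,0.4,-16.4,0,-0.547,0, -24.7,0.4,-16.4,0,-0.547,0, -24.7,0.4,-16.4,0,-0.547,0]';python3 -m inch '[0,0,0,0,0,0, 0,0,0,0,0,0]'
python3 - <<'E'
from h import *
im,c=snap('wrist','w12');s=ctrl.sense();print(s['eef_pos'],s['force'],s['grip_width'],s['wrist_torque'])
im,c=snap('top','t12');cv2.imwrite('pics/t12z.png',cv2.resize(im[110:290,180:500,::-1],(800,450),interpolation=cv2.INTER_CUBIC))
delta([460,-60,293],rotd(.127))
E
```

```text
time_s: 8.75
eef_pos: [457.6, -54.1, 289.3]
ee_rot: [0.532, -0.531, 0.466, -0.466]
force: [-1.1, -0.2, -1.5]
grip_width: 0.134
time_s: 8.92
eef_pos: [459.4, -59.5, 288.9]
ee_rot: [-0.531, 0.531, -0.467, 0.467]
force: [0.6, -0.3, -2.9]
grip_width: 0.129
[459.53145625 -60.07787327 288.6982499 ] [-0.01837435 -0.58814029 -2.05891043] 0.1294799584547415 [ 0.01938982 -0.04975921  0.00340657]
shift cm [-0.032 -0.442  0.047] turn [ 0.0007 -0.0009 -0.    ] rows>= 0.1
```

View pics/w12.png

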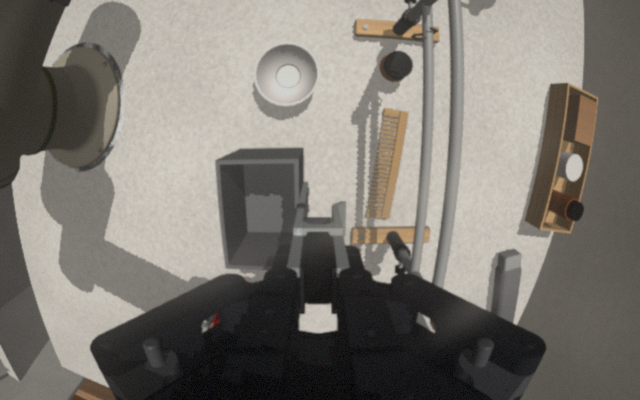

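View pics/t12z.png

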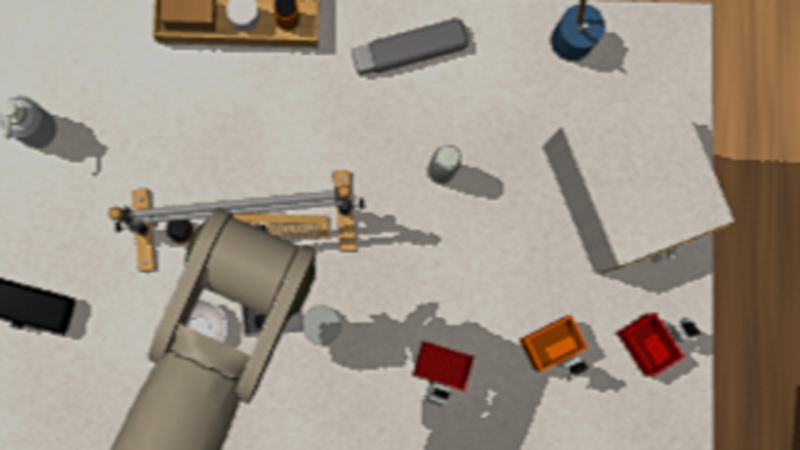

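Run:
```python
import cv2,numpy as np
a=cv2.imread('pics/w12.png')[20:270,390:490]
cv2.imwrite('pics/z7.png',cv2.resize(a,(320,800)[::1] if 0 else (300,750)[:2],interpolation=cv2.INTER_CUBIC)[:600])
b=cv2.imread('pics/w1.png')[0:140,400:560]
cv2.imwrite('pics/z8.png',cv2.resize(b,(640,560),interpolation=cv2.INTER_CUBIC))
g=cv2.cvtColor(cv2.imread('pics/w12.png'),cv2.COLOR_BGR2GRAY)
for r in [60,100,140,180,220]: print(r,g[r,405:475].tolist())
```

```text
60 [59, 62, 59, 58, 61, 73, 108, 155, 184, 192, 190, 195, 191, 190, 192, 189, 191, 172, 116, 93, 107, 119, 132, 146, 155, 159, 150, 145, 153, 172, 190, 194, 190, 192, 192, 194, 194, 192, 192, 195, 191, 191, 192, 190, 174, 132, 91, 86, 98, 111, 120, 130, 143, 158, 158, 152, 149, 146, 156, 183, 195, 195, 194, 188, 188, 193, 192, 190, 187, 188]
100 [197, 196, 189, 188, 191, 195, 195, 195, 195, 192, 189, 188, 189, 192, 194, 197, 188, 156, 110, 97, 107, 123, 133, 146, 155, 157, 151, 147, 161, 183, 192, 193, 195, 197, 198, 193, 191, 192, 194, 195, 199, 196, 192, 187, 166, 121, 93, 91, 103, 113, 123, 136, 144, 150, 154, 152, 149, 150, 158, 181, 188, 190, 192, 192, 191, 193, 192, 189, 185, 188]
140 [190, 192, 195, 198, 199, 195, 195, 194, 196, 196, 196, 195, 197, 198, 193, 182, 149, 102, 100, 114, 126, 139, 146, 153, 153, 148, 154, 175, 191, 191, 188, 190, 195, 194, 192, 192, 193, 196, 197, 198, 195, 194, 187, 154, 105, 89, 97, 109, 123, 129, 141, 146, 150, 154, 153, 150, 157, 177, 189, 189, 188, 191, 188, 191, 186, 191, 192, 193, 195, 196]
180 [192, 194, 194, 196, 195, 195, 197, 196, 195, 196, 195, 196, 187, 170, 135, 110, 112, 128, 134, 146, 154, 154, 155, 154, 162, 179, 191, 197, 193, 195, 197, 199, 200, 198, 196, 200, 199, 198, 195, 188, 162, 117, 106, 113, 124, 129, 138, 146, 152, 158, 156, 155, 154, 161, 188, 196, 198, 197, 197, 199, 199, 199, 203, 201, 201, 199, 199, 200, 198, 200]
220 [188, 188, 195, 195, 196, 196, 196, 193, 193, 183, 148, 113, 107, 118, 131, 141, 148, 151, 151, 150, 159, 189, 197, 196, 200, 200, 201, 203, 199, 199, 199, 201, 199, 198, 192, 177, 140, 100, 91, 102, 119, 126, 135, 143, 150, 151, 155, 151, 156, 173, 191, 196, 199, 197, 196, 200, 202, 201, 199, 197, 194, 197, 193, 195, 193, 194, 192, 195, 194, 195]
```

View pics/z7.png

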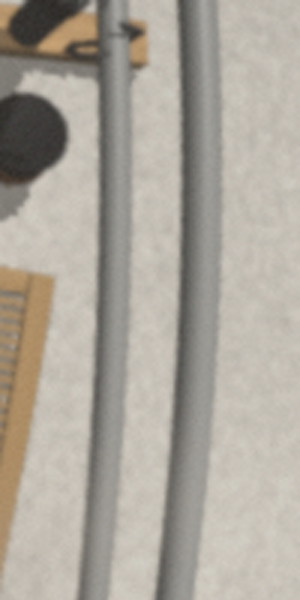

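View pics/z8.png

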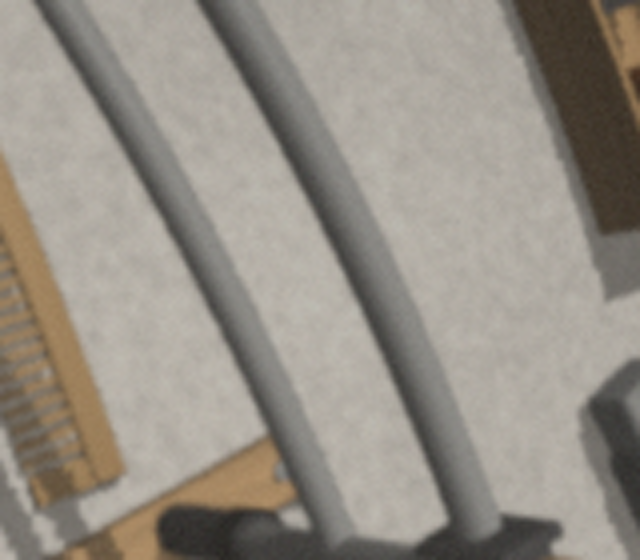

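```bash
cat > barfit.py <<'E'
from h import *
from scipy.optimize import least_squares
def edges(fn,rows,guess,win=14,upper=True):
    g=cv2.cvtColor(cv2.imread(f'pics/{fn}.png'),cv2.COLOR_BGR2GRAY).astype(float);g=cv2.GaussianBlur(g,(3,3),0.6)
    out=[]
    for r,cg in zip(rows,guess(np.array(rows))):
        c=int(round(cg));pr=g[r,c-win:c+win+1];gr=np.diff(pr)
        i=int(np.argmin(gr[:win]));j=win+int(np.argmax(gr[win:]))
        def sub(k):
            if 0<k<len(gr)-1:
                a,b,d=np.abs(gr[k-1:k+2]);return k+0.5*(a-d)/(a-2*b+d+1e-9)
            return k
        out.append((c-win+sub(i)+.5,r,c-win+sub(j)+.5))
    return out
def fit(views,init,rad=6.,fixz=None):
    rays=[]
    for fn,es in views:
        c=load(fn)
        for l,r,rr in es: rays+= [(ray(c,(l,r),True),-1),(ray(c,(rr,r),True),1)]
    def res(q):
        x0,yaw,z,sl=q;P=np.array([x0,0,z]);D=np.array([-np.sin(yaw),np.cos(yaw),sl]);D/=np.linalg.norm(D)
        out=[]
        for (o,d),s in rays:
            n=np.cross(D,d);n/=np.linalg.norm(n);dist=(P-o)@n
            out.append(dist)
        out=np.array(out)
        sg=np.array([s for _,s in rays])
        return np.abs(out)-rad
    o=least_squares(res,init,loss='soft_l1');return o.x,res(o.x)
E
python3 - <<'E'
from barfit import *
rows=[50,60,80,100,120,140,160,180,200,220]
e12=edges('w12',rows,lambda r:np.interp(r,[60,100,140,180,220],[457,457,456,452,447]))
rows1=[15,30,45,60,75,90,105,118]
e1=edges('w1',rows1,lambda r:400+np.interp(r*4,[0,200,350,500],[232,332,402,468])/4)
for e in e12: print(np.round(e,1),round(e[2]-e[0],1))
for e in e1: print(np.round(e,1),round(e[2]-e[0],1))
for v in ([('w12',e12)],[('w1',e1)],[('w12',e12),('w1',e1)]):
    x,r=fit(v,[571,.127,203,0]);print(x.round(3),'rms',np.sqrt((r**2).mean()).round(2),'max',np.abs(r).max().round(2))
E
```

```text
[449.7  50.  463.4] 13.8
[449.9  60.  463.6] 13.6
[450.1  80.  463.6] 13.5
[449.6 100.  463.5] 13.9
[449.2 120.  462.7] 13.5
[448.3 140.  461.6] 13.3
[446.8 160.  460.3] 13.5
[445.3 180.  458.5] 13.2
[443.2 200.  456.4] 13.1
[441. 220. 454.] 13.0
[457.6  15.  472.6] 15.0
[466.   30.  480.8] 14.7
[474.   45.  488.8] 14.8
[481.6  60.  496. ] 14.4
[489.1  75.  503.2] 14.2
[495.6  90.  509.6] 14.0
[502.2 105.  515.5] 13.4
[507.5 118.  520.7] 13.2
[ 5.71053e+02  1.26000e-01  2.12892e+02 -2.00000e-03] rms 0.08 max 0.15
[5.72509e+02 1.35000e-01 2.10246e+02 1.00000e-02] rms 0.09 max 0.19
[5.71623e+02 1.27000e-01 2.11711e+02 0.00000e+00] rms 0.09 max 0.19
```

Two-view bar fit: x = 571.6 at y = 0, yaw 0.127, z ≈ 212 with residuals under 0.2 mm, which agrees with the post knobs. Moving to hover above its middle.

Run:
```python
from h import *
delta([572,-3,289],rotd(.127))
```

```text
shift cm [-4.279 -0.05  11.875] turn [ 0.0007 -0.0009 -0.    ] rows>= 3.0
```

```bash
python3 -m inch '[-1,0,3,0,0,0, -2.5,0,7,0,0,0, -3.8,0,10,0,0,0, -4.28,0,11.9,0,0,0, -4.28,0,11.9,0,0,0, -4.28,0,11.9,0,0,0, -4.28,0,11.9,0,0,0]'
python3 - <<'E'
from h import *
im,c=snap('wrist','w13');s=ctrl.sense();print(s['eef_pos'],s['force'],s['wrist_torque'])
delta([572,-3,258],rotd(.127))
E
```

```text
time_s: 9.6
eef_pos: [571.7, -2.9, 288.7]
ee_rot: [-0.53, 0.531, -0.468, 0.467]
force: [0.9, 0.2, -1.7]
grip_width: 0.129
[571.54136594  -2.813852   289.0788193 ] [-0.2936258  -0.70602983 -1.54161708] [-0.02502919 -0.00855493 -0.00364456]
shift cm [0.024 3.108 0.042] turn [-0.0003 -0.0012  0.0001] rows>= 0.7
```

View pics/w13.png

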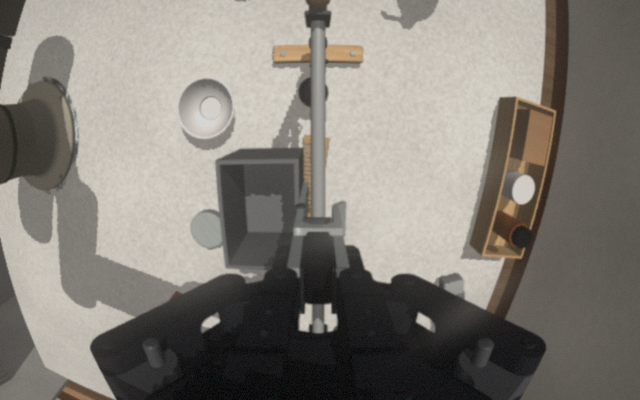

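Wrist view: the bar runs vertically at column ~318 straight under the hook (crown at cols 298–345, row ~225). I'll refine the offset and height from these two views.

Run:
```python
from barfit import *
rows=[50,60,80,100,120,140,160,180,200,220]
e12=edges('w12',rows,lambda r:np.interp(r,[60,100,140,180,220],[457,457,456,452,447]))
rows2=[35,65,120,130,160,175,190,205]
e13=edges('w13',rows2,lambda r:318+0*r)
for e in e13: print(np.round(e,1),round(e[2]-e[0],1))
x,r=fit([('w12',e12),('w13',e13)],[571,.127,203,0]);print(x.round(4),np.abs(r).max().round(2))
p,Rm=pose()
for y in (-3,): 
    P=np.array([x[0]-y*x[1]+0,y,x[2]]);print('bar in tool',(Rm.T@(P-p)).round(2))
im=cv2.imread('pics/w13.png')[190:310,260:380];cv2.imwrite('pics/z9.png',cv2.resize(np.clip(im*1.5,0,255).astype(np.uint8),(600,600),interpolation=cv2.INTER_CUBIC))
# predicted hook crown & tab corners in image if cup at tool: cup x=tool z, origin below
c=load('w13')
cup=lambda q:p+Rm@np.array([-(q[1]),-(q[2]-93),q[0]-40.5])
for n,q in dict(tabfl=(34.5,11,121),tabbl=(46.5,11,121),crownbl=(53,12.25,121),crownfl=(28,12.25,121),tabtopfr=(34.5,-11,155.5),tabtopbr=(46.5,-11,155.5),rimfl=(-28,40,70),rimbl=(28,40,70),rimfr=(-28,-40,70),nose=(58.5,12.25,69.5)).items(): print(n,proj(c,cup(q),True).round(1))
```

```text
[310.1  35.  325.2] 15.1
[308.7  65.  325.4] 16.7
[309.8 120.  325.5] 15.7
[310.1 130.  324.9] 14.7
[309.5 160.  326.1] 16.7
[310.2 175.  324.8] 14.7
[310.5 190.  324.9] 14.4
[310.2 205.  324.9] 14.7
[5.714881e+02 1.269000e-01 2.119988e+02 3.000000e-04] 1.01
bar in tool [ 0.22 77.08  0.28]
tabfl [305.2 230.2]
tabbl [329.  230.2]
crownbl [341.9 227.8]
crownfl [292.2 227.8]
tabtopfr [303.1 305.9]
tabtopbr [330.9 305.9]
rimfl [214.  160.2]
rimbl [297.7 158.8]
rimfr [224.5 268.6]
nose [344.4 200.4]
```

View pics/z9.png

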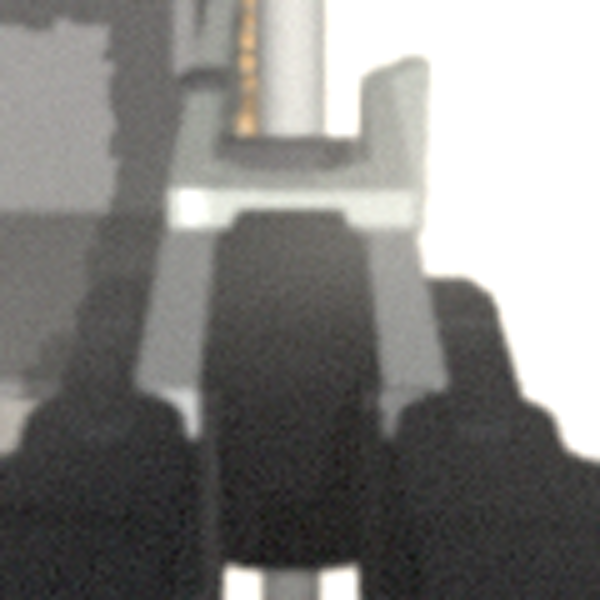

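Hook crown appears where predicted (cols 293–343, row 228), within about 1 mm front to back. I'll nudge back 0.7 mm and descend to just above the bar.

```bash
python3 -m inch '[0,1.5,-0.07,0,0,0, 0,3,-0.07,0,0,0, 0,4.2,-0.07,0,0,0, 0,4.2,-0.07,0,0,0, 0,4.2,-0.07,0,0,0]'
python3 - <<'E'
from h import *
im,c=snap('wrist','w14');s=ctrl.sense();print(s['eef_pos'],s['force'],s['wrist_torque'])
cv2.imwrite('pics/w14z.png',cv2.resize(np.clip(im[180:300,250:390,::-1]*1.3,0,255).astype(np.uint8),(700,600),interpolation=cv2.INTER_CUBIC))
im,c=snap('side','s14')
cv2.imwrite('pics/s14z.png',cv2.resize(im[130:290,220:420,::-1],(750,600),interpolation=cv2.INTER_CUBIC))
E
```

```text
time_s: 10.07
eef_pos: [570.9, -2.4, 247.4]
ee_rot: [0.531, -0.531, 0.467, -0.467]
force: [-0.2, 0.2, -0.7]
grip_width: 0.128
[571.28465302  -2.31746739 248.07857313] [ 0.11599399 -0.81081507 -0.44016434] [-0.00923171 -0.09272712  0.00988083]
```

View pics/w14z.png

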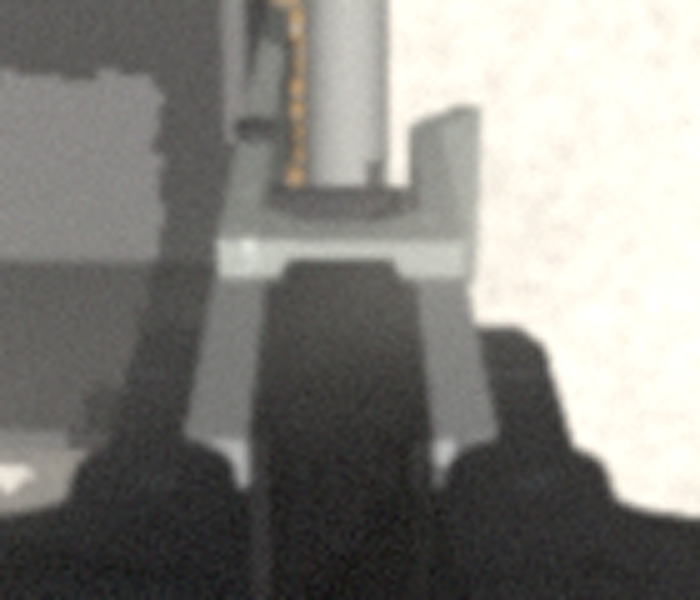

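View pics/s14z.png

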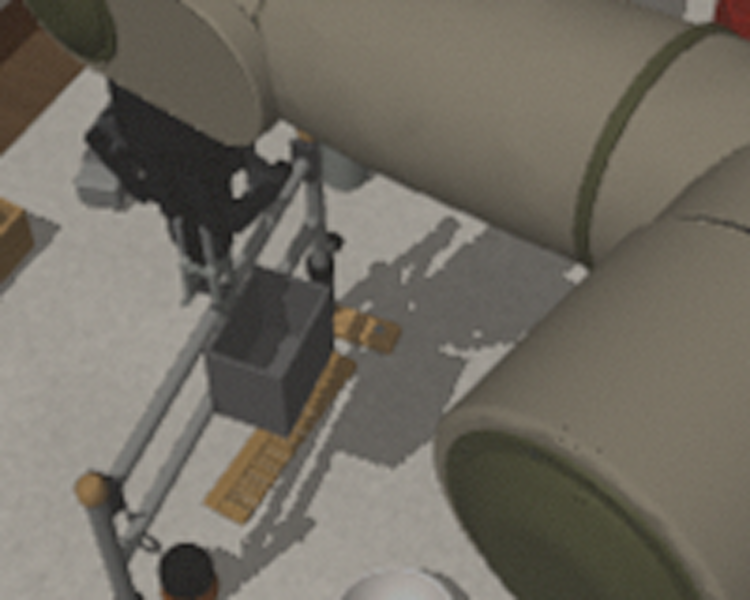

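Hook's mouth (strap at ~280, nose at ~412 in the zoom) is centred on the bar (308–387). Descending gently.

```bash
python3 -m inch '[0,0.4,0,0,0,0, 0,0.8,0,0,0,0, 0,1.2,0,0,0,0, 0,1.5,0,0,0,0, 0,1.5,0,0,0,0]';python3 -m inch '[0,0.1,0,0,0,0, 0,0.2,0,0,0,0, 0,0.3,0,0,0,0, 0,0.4,0,0,0,0]'; python3 -m inch '[0,0.1,0,0,0,0, 0,0.2,0,0,0,0]'; python3 -m inch '[0,0.1,0,0,0,0, 0,0.2,0,0,0,0]'
```

```text
time_s: 10.58
eef_pos: [571.1, -1.7, 231.0]
ee_rot: [-0.531, 0.531, -0.468, 0.467]
force: [-0.5, -0.0, -2.5]
grip_width: 0.132
time_s: 10.92
eef_pos: [571.4, -1.8, 227.9]
ee_rot: [0.531, -0.531, 0.467, -0.467]
force: [-0.2, 0.2, -0.8]
grip_width: 0.129
time_s: 11.08
eef_pos: [571.4, -1.8, 226.0]
ee_rot: [0.531, -0.531, 0.467, -0.467]
force: [-0.7, 0.1, 2.3]
grip_width: 0.13
time_s: 11.25
eef_pos: [571.4, -1.8, 224.4]
ee_rot: [0.531, -0.531, 0.467, -0.467]
force: [-2.0, 0.2, 3.5]
grip_width: 0.127
```

Latch met at TCP z ≈ 226.5, so home should be at about 195.5. Continuing.

```bash
for i in 1; do python3 -m inch '[0,0.15,0,0,0,0, 0,0.3,0,0,0,0, 0,0.45,0,0,0,0, 0,0.6,0,0,0,0]'; python3 -m inch '[0,0.15,0,0,0,0, 0,0.3,0,0,0,0, 0,0.45,0,0,0,0, 0,0.6,0,0,0,0]';done
```

```text
time_s: 11.58
eef_pos: [571.9, -1.8, 219.3]
ee_rot: [0.531, -0.53, 0.466, -0.468]
force: [-3.1, -0.3, 10.8]
grip_width: 0.129
time_s: 11.92
eef_pos: [571.0, -2.0, 212.7]
ee_rot: [-0.531, 0.531, -0.467, 0.467]
force: [-6.6, -0.7, 7.8]
grip_width: 0.133
```

```bash
python3 -m inch '[0,0.15,0,0,0,0, 0,0.3,0,0,0,0, 0,0.4,0,0,0,0]'; python3 -m inch '[0,0.1,0,0,0,0, 0,0.2,0,0,0,0, 0,0.3,0,0,0,0]'; python3 -m inch '[0,0.1,0,0,0,0, 0,0.2,0,0,0,0]'
```

```text
time_s: 12.17
eef_pos: [570.6, -1.9, 208.0]
ee_rot: [-0.53, 0.531, -0.468, 0.467]
force: [-4.8, -0.1, 4.4]
grip_width: 0.131
time_s: 12.42
eef_pos: [570.6, -1.9, 204.8]
ee_rot: [-0.53, 0.531, -0.468, 0.467]
force: [-5.3, -1.1, 5.0]
grip_width: 0.132
time_s: 12.58
eef_pos: [570.5, -1.9, 202.6]
ee_rot: [-0.53, 0.531, -0.468, 0.467]
force: [-5.7, -0.9, 2.5]
grip_width: 0.129
```

```bash
python3 -m inch '[0,0.1,0,0,0,0]'; python3 -m inch '[0,0.1,0,0,0,0]'; python3 -m inch '[0,0.1,0,0,0,0]';  python3 -m inch '[0,0.05,0,0,0,0]'
```

```text
time_s: 12.67
eef_pos: [570.4, -1.9, 201.5]
ee_rot: [-0.53, 0.532, -0.468, 0.466]
force: [-5.2, 0.0, 1.2]
grip_width: 0.131
time_s: 12.75
eef_pos: [570.2, -1.8, 200.2]
ee_rot: [-0.53, 0.532, -0.468, 0.466]
force: [-6.7, -0.8, -1.6]
grip_width: 0.13
time_s: 12.83
eef_pos: [569.9, -1.8, 198.8]
ee_rot: [-0.53, 0.532, -0.468, 0.466]
force: [-5.7, -1.1, -3.4]
grip_width: 0.129
time_s: 12.92
eef_pos: [570.2, -1.8, 198.1]
ee_rot: [-0.53, 0.532, -0.468, 0.466]
force: [0.1, 0.3, -2.5]
grip_width: 0.129
```

```bash
python3 -m inch '[0,0.05,0,0,0,0]'; python3 -m inch '[0,0.05,0,0,0,0]'
```

```text
time_s: 13.0
eef_pos: [571.2, -1.7, 198.2]
ee_rot: [-0.531, 0.531, -0.467, 0.467]
force: [0.3, 0.6, -2.0]
grip_width: 0.131
time_s: 13.08
eef_pos: [571.5, -1.8, 198.1]
ee_rot: [0.531, -0.531, 0.467, -0.467]
force: [0.0, -0.3, -0.5]
grip_width: 0.131
```

Latch has snapped: the spring force vanished at z ≈ 198.5. Now pressing onto the seat in half-millimetre steps.

```bash
python3 -m inch '[0,0.05,0,0,0,0]'; python3 -m inch '[0,0.05,0,0,0,0]'; python3 -m inch '[0,0.05,0,0,0,0]'
```

```text
time_s: 13.17
eef_pos: [571.5, -1.8, 197.8]
ee_rot: [0.531, -0.531, 0.467, -0.467]
force: [-0.4, 0.4, -1.4]
grip_width: 0.13
time_s: 13.25
eef_pos: [571.5, -1.8, 197.4]
ee_rot: [0.531, -0.531, 0.467, -0.467]
force: [-0.2, -0.1, -1.8]
grip_width: 0.129
time_s: 13.33
eef_pos: [571.5, -1.7, 196.9]
ee_rot: [0.531, -0.531, 0.467, -0.467]
force: [-1.0, -0.6, -1.2]
grip_width: 0.132
```

```bash
python3 -m inch '[0,0.05,0,0,0,0]'; python3 -m inch '[0,0.05,0,0,0,0]'; python3 -m inch '[0,0.04,0,0,0,0]'
```

```text
time_s: 13.42
eef_pos: [571.4, -1.8, 196.4]
ee_rot: [0.531, -0.531, 0.467, -0.467]
force: [0.9, -0.2, -1.4]
grip_width: 0.128
time_s: 13.5
eef_pos: [571.4, -1.8, 195.9]
ee_rot: [0.531, -0.531, 0.467, -0.467]
force: [0.0, -0.1, -1.4]
grip_width: 0.127
time_s: 13.58
eef_pos: [571.4, -1.8, 195.4]
ee_rot: [0.531, -0.531, 0.467, -0.467]
force: [0.5, -0.7, -2.3]
grip_width: 0.13
```

```bash
python3 -m inch '[0,0.04,0,0,0,0]'; python3 -m inch '[0,0.04,0,0,0,0]'
```

```text
time_s: 13.67
eef_pos: [571.4, -1.8, 195.1]
ee_rot: [0.531, -0.531, 0.467, -0.467]
force: [0.5, 0.0, -1.5]
grip_width: 0.132
time_s: 13.75
eef_pos: [571.4, -1.8, 194.9]
ee_rot: [0.531, -0.531, 0.467, -0.467]
force: [-1.1, 0.1, 3.0]
grip_width: 0.129
```

```bash
python3 -m inch '[0,0.04,0,0,0,0]'; python3 -m inch '[0,0.04,0,0,0,0]'
```

```text
time_s: 13.83
eef_pos: [571.4, -1.8, 194.9]
ee_rot: [0.531, -0.531, 0.467, -0.467]
force: [-2.6, -0.7, 5.2]
grip_width: 0.128
time_s: 13.92
eef_pos: [571.5, -1.8, 194.9]
ee_rot: [0.531, -0.531, 0.467, -0.467]
force: [-2.6, 0.2, 8.3]
grip_width: 0.132
```

Seat contact is firm, about 10 N net. Hold briefly, then tug upward about 16 mm in gentle steps.

```bash
python3 -m inch '[0,0,0,0,0,0, 0,0,0,0,0,0, 0,0,0,0,0,0]'; python3 -m inch '[0,-0.3,0,0,0,0, 0,-0.6,0,0,0,0, 0,-0.9,0,0,0,0, 0,-1.2,0,0,0,0, 0,-1.4,0,0,0,0]'
```

```text
time_s: 14.17
eef_pos: [571.5, -1.8, 194.9]
ee_rot: [0.531, -0.531, 0.467, -0.467]
force: [-3.1, -0.1, 4.9]
grip_width: 0.133
time_s: 14.58
eef_pos: [571.4, -1.8, 208.3]
ee_rot: [0.531, -0.531, 0.467, -0.467]
force: [-0.5, -0.0, -1.5]
grip_width: 0.129
```

```bash
python3 -m inch '[0,-0.1,0,0,0,0]'; python3 -m inch '[0,-0.1,0,0,0,0]'; python3 -m inch '[0,-0.05,0,0,0,0]'
```

```text
time_s: 14.67
eef_pos: [571.5, -1.8, 209.2]
ee_rot: [0.531, -0.531, 0.467, -0.467]
force: [-0.3, 0.0, -1.5]
grip_width: 0.13
time_s: 14.75
eef_pos: [571.4, -1.8, 210.0]
ee_rot: [-0.531, 0.531, -0.467, 0.467]
force: [-0.1, 0.2, -2.2]
grip_width: 0.133
time_s: 14.83
eef_pos: [571.3, -1.8, 210.4]
ee_rot: [-0.531, 0.531, -0.467, 0.467]
force: [-1.4, 0.2, -1.7]
grip_width: 0.129
```

```bash
python3 -m inch '[0,-0.05,0,0,0,0]'; python3 -m inch '[0,-0.05,0,0,0,0]'; python3 -m inch '[0,-0.05,0,0,0,0]'
```

```text
time_s: 14.92
eef_pos: [571.3, -1.8, 210.8]
ee_rot: [-0.531, 0.531, -0.467, 0.467]
force: [0.1, 0.8, -1.2]
grip_width: 0.133
time_s: 15.0
eef_pos: [571.3, -1.7, 211.3]
ee_rot: [-0.531, 0.531, -0.467, 0.467]
force: [-0.6, 0.1, -2.2]
grip_width: 0.132
time_s: 15.08
eef_pos: [571.3, -1.8, 211.7]
ee_rot: [-0.531, 0.531, -0.467, 0.467]
force: [0.7, -0.1, -6.4]
grip_width: 0.129
```

```bash
python3 -m inch '[0,-0.04,0,0,0,0, 0,-0.04,0,0,0,0]'; python3 -m inch '[0,-0.02,0,0,0,0, 0,-0.02,0,0,0,0, 0,-0.02,0,0,0,0]'
```

```text
time_s: 15.25
eef_pos: [571.2, -1.7, 211.7]
ee_rot: [-0.531, 0.531, -0.467, 0.467]
force: [1.1, -0.3, -5.8]
grip_width: 0.13
time_s: 15.5
eef_pos: [571.2, -1.7, 211.9]
ee_rot: [-0.531, 0.531, -0.467, 0.467]
force: [2.3, -0.6, -10.6]
grip_width: 0.128
```

Latch holds: about 8.5 N net pull at 17 mm above home. Now lowering.

```bash
python3 -m inch '[0,0,0,0,0,0, 0,0,0,0,0,0]'; python3 -m inch '[0,0.3,0,0,0,0, 0,0.6,0,0,0,0, 0,0.9,0,0,0,0, 0,1.2,0,0,0,0, 0,1.45,0,0,0,0, 0,1.6,0,0,0,0, 0,1.65,0,0,0,0, 0,1.65,0,0,0,0]';python3 -m inch '[0,0.05,0,0,0,0, 0,0.05,0,0,0,0]'
```

```text
time_s: 15.67
eef_pos: [571.1, -1.7, 211.9]
ee_rot: [-0.531, 0.531, -0.467, 0.467]
force: [2.7, -0.3, -11.8]
grip_width: 0.13
time_s: 16.33
eef_pos: [571.3, -1.8, 196.0]
ee_rot: [-0.531, 0.531, -0.467, 0.467]
force: [-0.3, 0.6, -1.8]
grip_width: 0.127
time_s: 16.5
eef_pos: [571.4, -1.8, 195.5]
ee_rot: [0.531, -0.531, 0.467, -0.467]
force: [-0.4, 0.2, -1.9]
grip_width: 0.129
```

```bash
python3 -m inch '[0,0.05,0,0,0,0, 0,0.07,0,0,0,0, 0,0.07,0,0,0,0]'; python3 -m inch '[0,0,0,0,0,0, 0,0,0,0,0,0, 0,0,0,0,0,0, 0,0,0,0,0,0, 0,0,0,0,0,0, 0,0,0,0,0,0]' -0.2 20;  python3 - <<'E'
from h import *
im,c=snap('wrist','w15');s=ctrl.sense();print(s['eef_pos'],s['force'],s['wrist_torque'],s['grip_width'])
E
```

```text
time_s: 16.75
eef_pos: [571.4, -1.8, 195.0]
ee_rot: [0.531, -0.531, 0.467, -0.467]
force: [-0.4, 0.2, 0.2]
grip_width: 0.131
time_s: 17.25
eef_pos: [571.4, -1.8, 194.8]
ee_rot: [0.531, -0.531, 0.467, -0.467]
force: [-0.3, 0.2, -0.4]
grip_width: 0.605
[571.33620047  -1.75260318 194.79451938] [ 0.36785266 -0.59239968 -0.21933616] [-0.02367074 -0.00094846  0.04870911] 0.6012082062509362
```

View pics/w15.png

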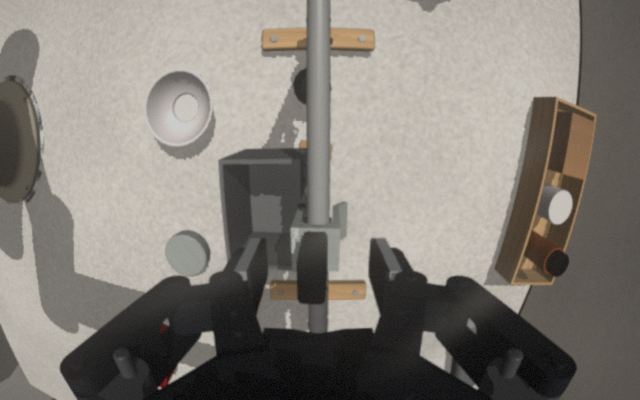

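Released: the tab (312,270) is free between the fingers and the cup hangs on the bar. Retreating straight up, then checking.

```bash
python3 -m inch '[0,-1,0,0,0,0, 0,-3,0,0,0,0, 0,-6,0,0,0,0, 0,-9,0,0,0,0, 0,-12,0,0,0,0, 0,-12,0,0,0,0]'; python3 -m inch '[0,-4,-8,0,0,0, 4,-6,-16,0,0,0, 8,-6,-20,0,0,0, 12,-6,-20,0,0,0, 16,-6,-20,0,0,0, 20,-6,-20,0,0,0, 24,-6,-20,0,0,0, 24,-6,-20,0,0,0]'
python3 - <<'E'
from h import *
for c in ('wrist','side','top'): im,_=snap(c,c+'16')
import numpy as np
im=cv2.imread('pics/side16.png');cv2.imwrite('pics/side16z.png',cv2.resize(im[120:300,210:410],(666,600),interpolation=cv2.INTER_CUBIC))
im=cv2.imread('pics/top16.png');cv2.imwrite('pics/top16z.png',cv2.resize(im[110:290,180:500],(800,450),interpolation=cv2.INTER_CUBIC))
print(ctrl.sense()['force'],ctrl.sense()['eef_pos'],ctrl.sense()['time_s'])
E
```

```text
time_s: 17.8
eef_pos: [572.6, -2.0, 321.8]
ee_rot: [0.533, -0.529, 0.464, -0.47]
force: [-1.2, 0.4, -0.5]
grip_width: 0.607
time_s: 18.47
eef_pos: [404.8, -242.6, 374.6]
ee_rot: [-0.531, 0.531, -0.467, 0.468]
force: [0.9, 0.1, 0.1]
grip_width: 0.604
[-0.39184417  0.43943079 -0.06591265] [ 405.19751792 -242.9367722   373.2080583 ] 18.6167
```

View pics/side16z.png

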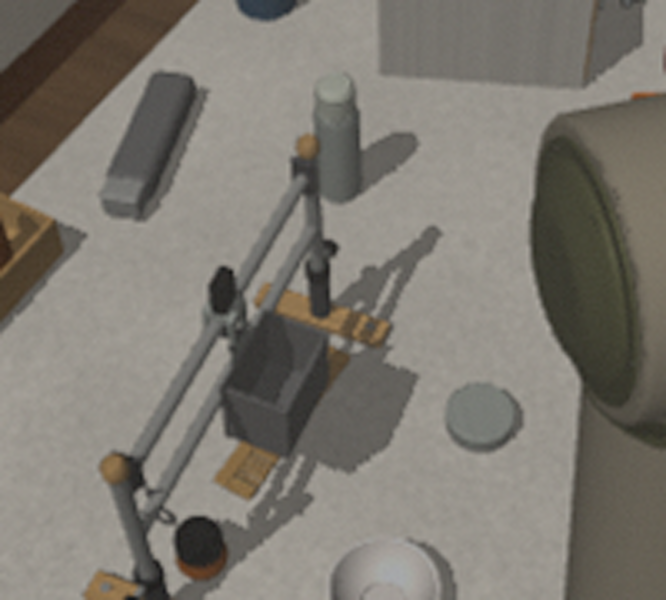

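View pics/top16z.png

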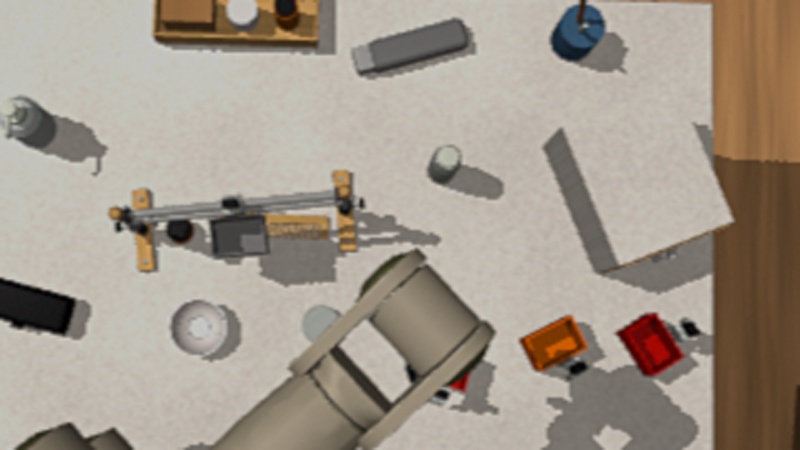

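The cup hangs upright at the middle of the bar (tab at (232,203) in the top zoom, directly on the bar). All bystanders are in the same place as in the first picture. Settling, then handing in.

```bash
python3 -m inch '[0,0,0,0,0,0, 0,0,0,0,0,0, 0,0,0,0,0,0, 0,0,0,0,0,0, 0,0,0,0,0,0, 0,0,0,0,0,0]'
python3 - <<'E'
from h import *
a=snap('side','s17')[0].astype(int);b=cv2.imread('pics/side16.png')[:,:,::-1].astype(int)
print('change in cup region',np.abs(a-b)[200:262,265:315].mean())
print(ctrl.finish_job())
E
```

```text
time_s: 19.12
eef_pos: [406.0, -240.4, 373.7]
ee_rot: [-0.531, 0.531, -0.467, 0.467]
force: [0.0, 0.5, -0.5]
grip_width: 0.605
change in cup region 1.4253763440860214
the job is handed in; nothing more can be done
None
```

The grey cup is hanging upright from the upper bar near its middle, with the latch shut, and I have handed the job in. It took 19 s, and no verdict was reported.

- **Pressing home:** I gripped the cup by its thumb tab and lowered the hook over the bar. The latch met the bar at tool height 226.5 mm, and its spring force vanished when it snapped at about 198.5 mm. The hook then seated at 194.9 mm with about 10 N of press. The highest force I read was 13 N, below the 22 N limit.
- **Tug:** I pulled up until the bar met the shut latch, 17 mm above home. It held about 8 to 10 N for roughly half a second. I then lowered the cup, released it and backed away.
- **Last checks:** The side and top pictures showed the cup on the bar, with its tab directly over it. Two side pictures about half a second apart showed no visible movement. The bystanders looked to be where they started; I compared the pictures by eye and did not measure each one. I inferred the latch's state from forces and never saw it directly.
- **What disagreed:** The fingertips turned out to sit about 35 mm behind the reported tool point. My first close shut on air above the tab, so I regrasped lower. The wrist camera's heights also came out a few mm low for the cup, so I found the bar's height by touch instead.

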